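# Put the thermometer cases away upright and lock the stand

### The arm

A 6-joint arm with a two-finger parallel gripper is mounted at the origin on a cart in front of the work surface, level with it; the furniture and walls round the work are solid. World frame = base frame: x ahead of the robot, y to its left, z up, the work surface at z = 0. Lengths are in m, angles in degrees, forces in N, time in s.
With the tool pointing down it reaches from about 0.4 to 0.825 m from the base axis. Payload 7 kg.
Tool frame: the origin (TCP) lies between the finger pads; the fingertips stand 19 mm ahead of it and the grasp point (between the pads) is the TCP; z points along the fingers, y is the line along which they close (so a half turn about z gives the same grasp; the last joint's range is limited). The gripper opens to 88 mm and grips with 3 to 60 N. Pads are 19 mm wide; open, the fingers measure 130 mm over their backs; the gripper's body (78 mm by 193 mm) begins 47 mm behind the grasp point.
Start: joints at [-58.551, 20.546, 0.682, 0, -70.136, -16.507], TCP at [0.174, -0.652, 0.246] pointing down, gripper open.
Joint ranges: [-176.03, 176.03], [-82.01, 121.73], [-58.28, 71.71], [-173.87, 95.51], [-174.79, -0.11], [-173.66, 173.66]. Speed limits (degrees/s): [136.94, 136.94, 172.46, 180, 180, 180].

### API

Orientations are given as [roll, pitch, yaw] about the fixed x, y, z axes, in that order (R = Rz(yaw) Ry(pitch) Rx(roll)).
In Python, from plant import r gives the robot as it stands. The module is installed in compiled form; this text tells all that it offers.
- The arm moves only by the shell command python3 -m pendant 'ROWS' [OPENING] [FORCE]. ROWS is JSON, a list of rows, each a list of 6 numbers: the shift along the tool's x, y, z in mm, then the turn, a rotation vector about the tool's x, y, z in rad. In form: [[tx, ty, tz, wx, wy, wz], ...]. A call has 1 to 20 rows; each row is the pose to reach, as a shift and turn from the pose commanded when the call began, along the tool's axes at that moment; what a row does not reach only later rows make up. A row lasts 1/8 s, in which the tool goes at most 62.5 mm and 10.7 degrees, less where a joint would pass 70% of its speed; a pose out of reach is approached as far as the arm can. A call with a gripper value outside its range is refused whole. OPENING is the finger opening in mm, from 0 to 87.6, set as the call begins (- or left out, the last holds). The fingers move at their own pace and stop on an object; FORCE is the grip in N (left out, the last holds). Time passes only in rows, so rows that repeat a pose let the fingers close. It gives the time, the measured TCP pose, the force, the opening and the grip force at its end, in the units of the state.
- r.get_state(): the state, without advancing time (a new reading comes with each control period).
- r.capture(name): name is "side" or "top" or "wrist"; returns the picture (400x640x3 uint8, red, green, blue); there is no depth.
- r.camera_params(name): a dict with "mtx" (3x3 intrinsics, pixels), "rvec" (rotation vector, rad) and "tvec" (3), from world to camera coordinates, as OpenCV has them; the wrist camera has in their place "mount" (4x4, takes a point from camera to tool coordinates, whose origin is the TCP and whose axes are the flange's). Camera axes: x right, y down, z forward; pixel columns grow to the right and rows downward; lengths in m; the calibration is good to about 2 mm. A picture is of the moment at which its call begins: read the wrist's pose just before it. camera_params takes no time and is no camera call.
- r.close_job(): hands the job in; it is judged then, once.
The state is a dict: "time_s": time; "joints": joint angles; "qd": joint speeds; "joint_torque": joint torques, N m; "tcp_pos": TCP position; "eef_rot": TCP orientation; "contact_force": force on the tool from outside, world axes, zero at the start; "moment": the same for the moment, N m; "gripper_width": finger opening in m; "gripper_force": force on a finger pad.
Only numpy, scipy, OpenCV 4.12 (cv2) and the standard library are available. Lean on these libraries where they do the work, as an engineer would, in place of code of your own. Each camera call takes 0.05 s, during which the arm holds its last target. There are 200 camera calls.

### The job

Put every thermometer case that is lying on the bench away in the grey stand, upright with its narrower cap at the top, one to a hole. First slide the stand's black transport lock knob all the way to its open stop; set the cases one at a time in the sloping metal cradle, cap at the high end, and let go there so that you can take a new grip; when all are stored, slide the lock knob fully home to its locked stop. Leave the glassware where it stands.

Things in the scene. Friction and masses are not known exactly. Their poses are not given: they have to be found in the camera images.
- lock (a joint): transport lock of the stand, a sliding aluminium comb with a knob; slides along the stand's y axis. 0 = locked (stop), 0.026 m = open (stop at the stand's +y side). Stays where left; about 2 N of friction. Locked, each hole keeps 29 mm of free length along y (its +y side is covered); above about 0.010 the holes are wholly free
- lock_knob (a point): centre of the top of the lock knob: black upright grip 24 mm along the stand's x, 14 mm along y, 32 mm high (it stands on the comb); its top is 131.5 mm above the table. It stands 80 mm in front (stand -x) of the row of holes; pinch it across its 14 mm
- stand: grey plastic stand, fixed, 140 x 250 mm. Origin on the table under the middle hole; +x away from the robot, the row of holes runs along y. Top plate (top at 94 mm, lock comb on it up to 99.5 mm) with three square 34 mm holes at y = -68, 0, +68 mm; 32 mm holes below them in a plate 40 to 46 mm up; flat base 8 mm up, on which a stored case stands, its origin 103 mm up
- slot_a (a point): centre of the base under the hole at stand y = -68 mm, 8 mm above the table
- slot_b (a point): centre of the base under the middle hole
- slot_c (a point): centre of the base under the hole at stand y = +68 mm
- cradle: sloping metal regrip cradle, fixed on a 90 x 190 mm grey foot; origin on the table. A 16 mm wide, 118 mm long rail rises at 45 degrees towards the cradle's +y. At its low (-y) end a pocket 30 mm wide with walls 15 mm high over the first 50 mm, and an end stop. A case let go just above the rail slides down to the stop; its upper part overhangs free
- cradle_seat (a point): where the centre of the foot of a seated case lies (on the end stop, 12 mm above the rail); the case rises from here along the direction (0, 0.707, 0.707) of the cradle's frame
- case_1: thermometer case, a plain white rigid plastic tube of square section 24 x 24 mm, 190 mm long, 80 g, with a narrower ribbed cap (19 mm square) at one end. Origin at its centre; its y axis runs along it: foot (plain end) at y = +95 mm, 24 mm section up to y = -70, cap from there to -95. Lies flat at the start, foot roughly to world -y. May be absent (None)
- case_2: thermometer case, a plain white rigid plastic tube of square section 24 x 24 mm, 190 mm long, 80 g, with a narrower ribbed cap (19 mm square) at one end. Origin at its centre; its y axis runs along it: foot (plain end) at y = +95 mm, 24 mm section up to y = -70, cap from there to -95. Lies flat at the start, foot roughly to world -y. May be absent (None)
- case_3: thermometer case, a plain white rigid plastic tube of square section 24 x 24 mm, 190 mm long, 80 g, with a narrower ribbed cap (19 mm square) at one end. Origin at its centre; its y axis runs along it: foot (plain end) at y = +95 mm, 24 mm section up to y = -70, cap from there to -95. Lies flat at the start, foot roughly to world -y. May be absent (None)
- beaker: small glass beaker, 45 mm wide, 57 mm high, bystander; origin under its centre
- vial: small glass vial, 31 mm wide, 42 mm high, bystander; origin under its centre
- petri: covered glass dish, 74 mm wide, 18 mm high, bystander; origin under its centre

How it is judged (in metres and radians):
On the way, in this order (a step that is already met when the one before it is completed fails the run):
1. the lock is slid open to its stop (value of joint lock above 0.0235 m), for 0.2 s.
2. a case rests in the cradle, cap high, let go (((distance between case_1 and cradle_seat below 0.108 m and angle between case_1's own y axis and vertical between 2.2 and 2.5 rad and contact force between case_1 and the fingers below 0.1 N and contact force between case_1 and cradle above 0.1 N and linear speed of case_1 below 0.03 m/s) or (distance between case_2 and cradle_seat below 0.108 m and angle between case_2's own y axis and vertical between 2.2 and 2.5 rad and contact force between case_2 and the fingers below 0.1 N and contact force between case_2 and cradle above 0.1 N and linear speed of case_2 below 0.03 m/s) or (distance between case_3 and cradle_seat below 0.108 m and angle between case_3's own y axis and vertical between 2.2 and 2.5 rad and contact force between case_3 and the fingers below 0.1 N and contact force between case_3 and cradle above 0.1 N and linear speed of case_3 below 0.03 m/s))), for 0.2 s.
3. a case stands in the stand, cap up (((angle between case_1's own y axis and vertical above 2.94 rad and height (world z) of case_1 between 0.095 and 0.112 m and x of case_1 in the frame of stand between -0.014 and 0.014 m and y of case_1 in the frame of stand between -0.1 and 0.1 m) or (angle between case_2's own y axis and vertical above 2.94 rad and height (world z) of case_2 between 0.095 and 0.112 m and x of case_2 in the frame of stand between -0.014 and 0.014 m and y of case_2 in the frame of stand between -0.1 and 0.1 m) or (angle between case_3's own y axis and vertical above 2.94 rad and height (world z) of case_3 between 0.095 and 0.112 m and x of case_3 in the frame of stand between -0.014 and 0.014 m and y of case_3 in the frame of stand between -0.1 and 0.1 m))), for 0.2 s.
4. another case rests in the cradle, let go (((distance between case_1 and cradle_seat below 0.108 m and angle between case_1's own y axis and vertical between 2.2 and 2.5 rad and contact force between case_1 and the fingers below 0.1 N and contact force between case_1 and cradle above 0.1 N and linear speed of case_1 below 0.03 m/s) or (distance between case_2 and cradle_seat below 0.108 m and angle between case_2's own y axis and vertical between 2.2 and 2.5 rad and contact force between case_2 and the fingers below 0.1 N and contact force between case_2 and cradle above 0.1 N and linear speed of case_2 below 0.03 m/s) or (distance between case_3 and cradle_seat below 0.108 m and angle between case_3's own y axis and vertical between 2.2 and 2.5 rad and contact force between case_3 and the fingers below 0.1 N and contact force between case_3 and cradle above 0.1 N and linear speed of case_3 below 0.03 m/s))), for 0.2 s.
At the end, for the whole second after the job is handed in: every case present stands in the stand, cap up within about 11 degrees of upright, its foot on the base in one of the three holes (body origin 95 to 112 mm above the table, within 14 mm of the row line), and the lock is within 3 mm of its locked stop (angle between each of case_1, case_2, case_3's own y axis and vertical above 2.94 rad and height (world z) of case_1 between 0.095 and 0.112 m and x of case_1 in the frame of stand between -0.014 and 0.014 m and y of case_1 in the frame of stand between -0.1 and 0.1 m and height (world z) of case_2 between 0.095 and 0.112 m and x of case_2 in the frame of stand between -0.014 and 0.014 m and y of case_2 in the frame of stand between -0.1 and 0.1 m and height (world z) of case_3 between 0.095 and 0.112 m and x of case_3 in the frame of stand between -0.014 and 0.014 m and y of case_3 in the frame of stand between -0.1 and 0.1 m and value of joint lock below 0.003 m); the robot touches nothing.
It fails at once if the beaker is shifted by more than 6 cm (distance of beaker from where it was at the start of the episode above 0.06 m).
It fails at once if the vial is shifted by more than 6 cm (distance of vial from where it was at the start of the episode above 0.06 m).
It fails at once if the petri is shifted by more than 6 cm (distance of petri from where it was at the start of the episode above 0.06 m).
Of case_1, case_2, case_3 only 2 to 3 are there at a start; the rules pass over those that are not, and their reading is None.
At some moment in a run one of case_1, case_2, case_3 may be knocked a few centimetres aside while the robot is not near it.
Once in a run the grip may slacken for a moment while it holds something.
It also fails if it takes over 210 s, if anything falls off the work surface, if the arm or the gripper's body presses on something with over 40 N, if the wrist force passes 120 N, or if a joint passes its speed limit or range.

## Working session

There is one attempt and no reset: what is moved stays moved. The work goes in short steps, Python scripts to look and compute and a shell command to move; the robot and the scene stay as the last step left them, time stands still between calls to the robot, and variables do not carry over. Pictures are saved under pics/ and viewed, at most 14 in all, crops included, and the job is handed in when it is done.

```bash
mkdir -p pics; cat > h.py <<'E'
import numpy as np, cv2
from scipy.spatial.transform import Rotation as R
from plant import r
def cam(n, st=None):
    p=r.camera_params(n); K=np.array(p["mtx"])
    if n=="wrist":
        st=st or r.get_state()
        T=np.eye(4);T[:3,:3]=R.from_euler('xyz',st["eef_rot"],degrees=True).as_matrix();T[:3,3]=st["tcp_pos"]
        M=T@np.array(p["mount"]); return K,M[:3,:3],M[:3,3]
    Rw=cv2.Rodrigues(np.array(p["rvec"],float))[0]; return K,Rw.T,-Rw.T@np.array(p["tvec"],float).ravel()
def ray(c,uv,z):
    K,Rm,o=c; d=Rm@np.linalg.solve(K,[uv[0],uv[1],1.]); return o+d*(z-o[2])/d[2]
def proj(c,P):
    K,Rm,o=c; q=K@(Rm.T@(np.array(P,float)-o)); return q[:2]/q[2]
def tri(c1,u1,c2,u2):
    A=[];b=[]
    for c,u in((c1,u1),(c2,u2)):
        K,Rm,o=c; d=Rm@np.linalg.solve(K,[u[0],u[1],1.]); d/=np.linalg.norm(d); P=np.eye(3)-np.outer(d,d); A.append(P);b.append(P@o)
    return np.linalg.solve(A[0]+A[1],b[0]+b[1])
def shot(n,f):
    c=cam(n); im=r.capture(n)
    if f: cv2.imwrite("pics/"+f,im[:,:,::-1])
    return c,im
def delta(pos,rot=None):
    "row (mm, rad) in the current tool axes to reach world pos / rot(matrix)"
    st=r.get_state(); T=R.from_euler('xyz',st["eef_rot"],degrees=True)
    t=T.inv().apply(np.array(pos)-st["tcp_pos"])*1000
    w=np.zeros(3) if rot is None else (T.inv()*R.from_matrix(rot)).as_rotvec()
    return np.round(np.r_[t,0,0,0],1)[:3],np.round(w,3)
E
python3 - <<'E'
from h import *
s=r.get_state();print(s)
for n in("side","top","wrist"):
    c,im=shot(n,n+"0.png");print(n,c)
E
```

```text
{'time_s': 0.0, 'joints': array([-5.85518806e+01,  2.05934355e+01,  6.33012682e-01, -1.97620437e-02,
       -7.01361559e+01, -1.65079698e+01]), 'qd': array([-0.01888647,  0.09839385, -0.00655417, -0.00059127,  0.03854544,
        0.00397278]), 'joint_torque': array([-9.02587344e-04, -5.82722139e+01,  2.93054849e+01,  6.99767634e+00,
        6.89112276e-03, -1.49005054e-04]), 'tcp_pos': array([ 0.17388656, -0.65173712,  0.24459543]), 'eef_rot': array([ 1.79902123e+02, -9.63374836e-03, -1.65066573e+02]), 'contact_force': array([-0.06978147,  0.41184724,  0.06417267]), 'moment': array([-0.01110657,  0.01608512, -0.00419223]), 'gripper_force': 0.0, 'gripper_width': 0.08752081304026631}
side (array([[427.59899745,   0.        , 319.40228343],
       [  0.        , 427.59899745, 201.77290948],
       [  0.        ,   0.        ,   1.        ]]), array([[ 0.99470482,  0.06013922, -0.08334024],
       [ 0.10250475, -0.52197768,  0.84677746],
       [ 0.0074228 , -0.8508364 , -0.52537827]]), array([ 0.62984367, -1.02113057,  0.70602098]))
top (array([[482.63974424,   0.        , 324.68738056],
       [  0.        , 482.63974424, 200.57157329],
       [  0.        ,   0.        ,   1.        ]]), array([[-0.0184306 , -0.99839099,  0.05362599],
       [-0.99977511,  0.01896578,  0.00948812],
       [-0.01048991, -0.05343906, -0.99851601]]), array([ 0.48272032, -0.04080245,  1.35056194]))
wrist (array([[305.55845648,   0.        , 322.4746103 ],
       [  0.        , 305.55845648, 199.72715669],
       [  0.        ,   0.        ,   1.        ]]), array([[-0.25810991,  0.9236385 ,  0.28332171],
       [ 0.96611416,  0.24626174,  0.07732132],
       [ 0.00164565,  0.29367851, -0.95590283]]), array([ 0.09713335, -0.67277651,  0.38217503]))
```

View pics/top0.png

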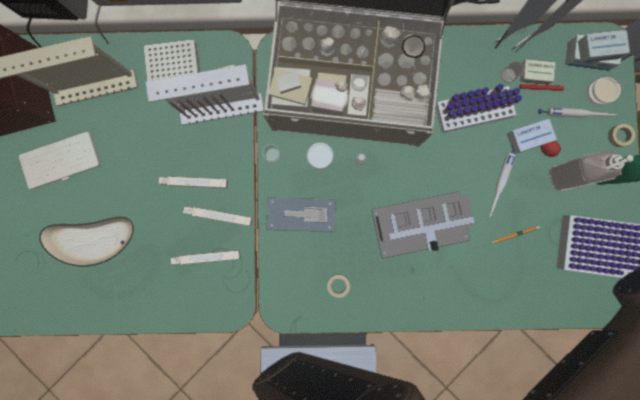

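View pics/side0.png

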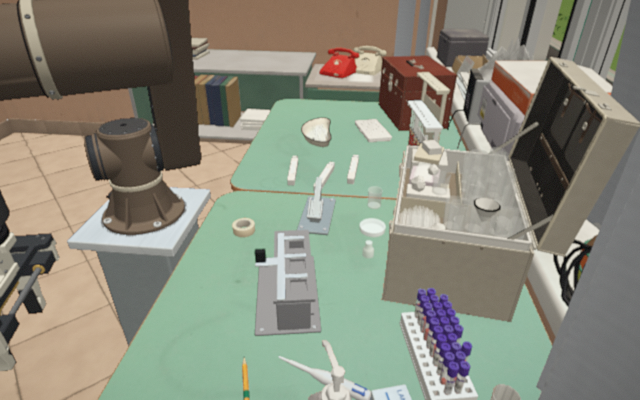

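The top view shows three cases at about (193,182), (217,215) and (205,258), with their caps to the left (+y). The cradle is at (302,214), the stand at (424,225) and the knob at (433,245). In the side view the cradle rail rises away from the camera, towards +y.

```bash
python3 - <<'E'
from h import *
im=cv2.imread("pics/top0.png")
cv2.imwrite("pics/topc.png",cv2.resize(im[172:272,155:480],None,fx=2.46,fy=2.46,interpolation=cv2.INTER_CUBIC))
c=cam("top")
hsv=cv2.cvtColor(im,cv2.COLOR_BGR2HSV)
def show(m,lo,hi,z,name):
    n,l,s,ce=cv2.connectedComponentsWithStats(m)
    for i in range(1,n):
        if lo<s[i,4]<hi:
            rc=cv2.minAreaRect(np.argwhere(l==i)[:,::-1].astype(np.float32))
            b=cv2.boxPoints(rc)
            print(name,s[i,4],np.round(rc[0],1),np.round(rc[1],1),round(rc[2],1),np.round(ray(c,rc[0],z),3)[:2],[list(np.round(ray(c,p,z)[:2],3)) for p in b])
roi=np.zeros(im.shape[:2],np.uint8);roi[165:275,140:265]=255
show(cv2.inRange(im,(140,140,140),(255,255,255))&roi,200,3000,.024,"case")
ng=((hsv[:,:,1]<70)*255).astype(np.uint8)
roi[:]=0;roi[185:240,262:345]=255
show(ng&roi,800,9000,.005,"cradle")
roi[:]=0;roi[180:265,362:485]=255
show(ng&roi,2000,15000,.09,"stand")
show(((im.max(2)<45)*255).astype(np.uint8)&roi,20,400,.1315,"knob")
E
```

```text
case 542 [191.6 181.2] [67.2  8.3] 2.7 [0.614 0.339] [[np.float64(0.609), np.float64(0.433)], [np.float64(0.632), np.float64(0.432)], [np.float64(0.62), np.float64(0.245)], [np.float64(0.597), np.float64(0.247)]]
case 564 [216.6 215.2] [67.9  8.6] 10.2 [0.519 0.27 ] [[np.float64(0.526), np.float64(0.365)], [np.float64(0.549), np.float64(0.36)], [np.float64(0.513), np.float64(0.176)], [np.float64(0.49), np.float64(0.181)]]
case 564 [204.5 257.5] [ 8.6 67.7] 84.7 [0.404 0.304] [[np.float64(0.409), np.float64(0.398)], [np.float64(0.423), np.float64(0.213)], [np.float64(0.399), np.float64(0.211)], [np.float64(0.385), np.float64(0.396)]]
cradle 4565 [303. 212.] [82. 54.] -0.0 [0.524 0.033] [[np.float64(0.451), np.float64(0.148)], [np.float64(0.602), np.float64(0.147)], [np.float64(0.598), np.float64(-0.083)], [np.float64(0.447), np.float64(-0.08)]]
stand 10455 [423. 222.] [122.  84.] -0.0 [ 0.49  -0.284] [[np.float64(0.384), np.float64(-0.123)], [np.float64(0.603), np.float64(-0.128)], [np.float64(0.596), np.float64(-0.446)], [np.float64(0.378), np.float64(-0.438)]]
```

View pics/topc.png

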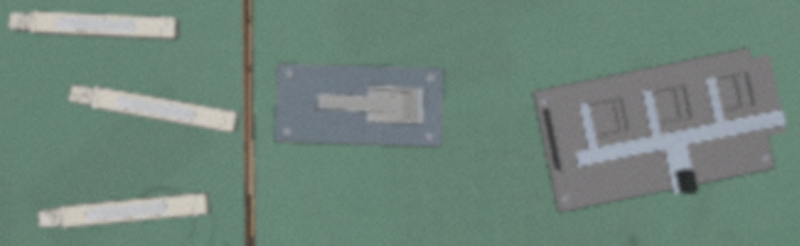

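The crop shows the three cases with caps left. The cradle foot has corners at crop (279,65), (442,70), (440,145) and (274,141), with the pocket at its right (-y) end. The stand has its comb bar from (578,158) to (784,120), the knob at (686,178), and holes at about (606,118), (672,104) and (735,91).

```bash
python3 - <<'E'
from h import *
c=cam("top"); P=lambda u,v,z:ray(c,(155+(u+.5)/2.46-.5,172+(v+.5)/2.46-.5),z)
cr=[P(*p,.008) for p in((279,65),(442,70),(440,145),(274,141))]
m=sum(cr)/4; d=(cr[0]+cr[3]-cr[1]-cr[2])/2; print("cradle",m,np.linalg.norm(d),"y-axis yaw-90:",np.degrees(np.arctan2(-d[0],d[1])), np.linalg.norm(cr[0]-cr[3]))
print("rail",P(320,102,.1),P(418,104,.03))
b0,b1=P(580,157,.0995),P(784,120,.0995); e=b0-b1; print("stand bar",b0,b1,np.linalg.norm(e),"yaw",np.degrees(np.arctan2(-e[0],e[1])))
print("knob",P(686,176,.1315)); 
for h in((606,118),(672,104),(735,91)): print("hole",P(*h,.094))
kt=P(686,176,.1315)
print(r.get_state()["eef_rot"], delta(kt+[0,0,.15]))
E
```

```text
cradle [0.51739774 0.0399458  0.008     ] 0.1862898587297706 y-axis yaw-90: -2.6372009510658265 0.08620046270905347
rail [0.51914088 0.0751614  0.1       ] [ 0.5169129  -0.02739802  0.03      ]
stand bar [ 0.4563113 -0.1971103  0.0995   ] [ 0.49113995 -0.41188755  0.0995    ] 0.21758286903273402 yaw 9.211004345362664
knob [ 0.43566953 -0.30067788  0.1315    ]
hole [ 0.49676356 -0.22626529  0.094     ]
hole [ 0.51023953 -0.29623287  0.094     ]
hole [ 0.52272011 -0.36301369  0.094     ]
[ 1.79926474e+02 -7.87652540e-03 -1.65060748e+02] (array([-343.4,  271.9,  -36.4]), array([0., 0., 0.]))
```

```bash
python3 -m pendant '[[-343,272,-36,0,0,0.087],[-343,272,-36,0,0,0.087],[-343,272,-36,0,0,0.087],[-343,272,-36,0,0,0.087],[-343,272,-36,0,0,0.087],[-343,272,-36,0,0,0.087],[-343,272,-36,0,0,0.087],[-343,272,-36,0,0,0.087],[-343,272,-36,0,0,0.087],[-343,272,-36,0,0,0.087]]' && python3 - <<'E'
from h import *
c,im=shot("wrist","w1.png")
print(proj(c,(.4357,-.3007,.1315)))
E
```

```text
time_s: 1.4
tcp_pos: [0.4345, -0.3017, 0.2813]
eef_rot: [180.0, -0.0, -170.1]
contact_force: [0.3, 0.1, -0.7]
gripper_width: 0.0874
gripper_force: 0.0
[323.41169352 192.61753434]
```

View pics/w1.png

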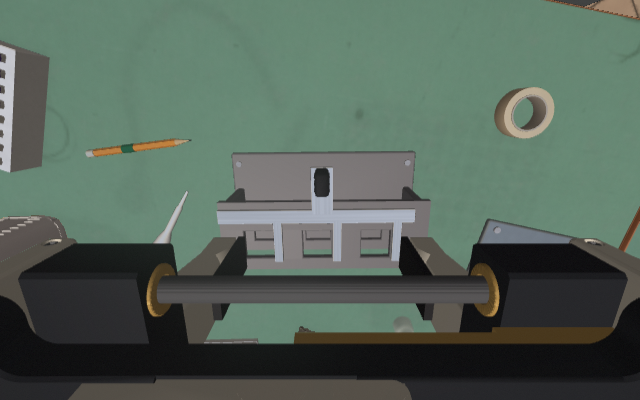

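The wrist view shows the knob at about (321,182), the comb bar from (218,216) to (414,214), and the stand edges almost level, so the yaw is good.

```bash
python3 - <<'E'
from h import *
im=cv2.imread("pics/w1.png");c=cam("wrist")
m=((im[150:212,300:345].max(2)<50)*255).astype(np.uint8)
n,l,s,ce=cv2.connectedComponentsWithStats(m);i=1+s[1:,4].argmax();x,y,w,h,a=s[i];x+=300;y+=150;print(x,y,w,h,a)
for v in(y,y+h):print(ray(c,(x-.5,v-.5),.1315),ray(c,(x+w-.5,v-.5),.1315))
# plate near edge line: grey vs bluish
a_,b_=ray(c,(218,202.5),.094),ray(c,(429,200),.094);print(a_,b_,np.degrees(np.arctan2(-(b_-a_)[0],(b_-a_)[1])),np.linalg.norm(b_-a_))
g=cv2.cvtColor(im,cv2.COLOR_BGR2GRAY)
print(g[190:225,230]);print(g[190:225,405]);print(g[240,240:420]); print(im[215,210:222],im[213,408:422])
E
```

```text
314 169 15 27 362
[ 0.41375406 -0.31429479  0.1315    ] [ 0.41130168 -0.30020264  0.1315    ]
[ 0.44021388 -0.3099225   0.1315    ] [ 0.43769583 -0.29544982  0.1315    ]
[ 0.47745512 -0.41272459  0.094     ] [ 0.43430845 -0.18173936  0.094     ] 10.580576817881155 0.23498044689329853
[126 128 128 127 127  99  66  58  58  58  57  57  85 121 129 127 129 129
 129 118  91 150 167 170 169 168 169 168 169 172 178 176 173 172 142]
[ 47  49  51  53  52  52  53  52  52  49  46 106 117 118 119 118 117 118
  98 139 174 174 177 180 181 180 179 179 183 178 176 181 154 124 117]
[ 36  34  35  35  37  52 113 134 133 134 134 133 134 133 112  84  92  92
  92  91  92  92  91  93  91  92  90  92  92  91  92  91  92  79 170 169
 173 173 170 171 171 171 100 132 131 132 132 132 132 131 131 131 132 131
 131 130 131 132 130 130 130 129  88 110 130 117 102 100 101 100 101 100
 100 100 110 110 110 109 110 109 109 109 109 109 109 109 109 109 109 108
 110 109 107 174 169 173 174 171 173 174 170 145 123 123 123 122 122 122
 122 122 121 122 122 122 121 121 121 121 121 120  97 115 114 114 114 114
 114 113 114 113 114 114 115 115 114 114 115 115 114 114 114 115 118 118
 118 118 119 118 100  54  86 104 135 173 171 174 174 172 174 172 140  17
  15  15  15  17  16  15  14  37  92  90  85  81  82  81  81  82  81  81]
[[120 138 107]
 [120 139 107]
 [120 139 107]
 [120 139 107]
 [119 138 106]
 [120 139 105]
 [124 141 111]
 [185 172 163]
 [183 171 164]
 [183 171 164]
 [182 170 164]
 [184 171 164]] [[194 181 174]
 [195 181 174]
 [194 180 174]
 [195 181 174]
 [194 181 174]
 [194 180 173]
 [197 183 175]
 [102 103 108]
 [116 115 120]
 [116 115 120]
 [116 115 120]
 [116 115 119]
 [116 115 119]
 [116 115 120]]
```

```bash
python3 -m pendant '[[8,-2,50,0,0,-0.01],[8,-2,100,0,0,-0.01],[8,-2,140,0,0,-0.01],[8,-2,159,0,0,-0.01],[8,-2,159,0,0,-0.01],[8,-2,159,0,0,-0.01]]' 40 && python3 -m pendant '[[0,0,0,0,0,0],[0,0,0,0,0,0],[0,0,0,0,0,0],[0,0,0,0,0,0],[0,0,0,0,0,0],[0,0,0,0,0,0],[0,0,0,0,0,0]]' 0 25
```

```text
time_s: 2.2
tcp_pos: [0.428, -0.3051, 0.1234]
eef_rot: [-180.0, 0.0, -169.5]
contact_force: [0.4, 0.4, 0.7]
gripper_width: 0.0406
gripper_force: 0.0
time_s: 3.08
tcp_pos: [0.4279, -0.3043, 0.1229]
eef_rot: [-180.0, 0.0, -169.5]
contact_force: [-0.6, 1.7, 4.4]
gripper_width: 0.014
gripper_force: 25.0
```

```bash
python3 -m pendant '[[0,6,0,0,0,0],[0,12,0,0,0,0],[0,18,0,0,0,0],[0,22,0,0,0,0],[0,25,0,0,0,0],[0,26,0,0,0,0],[0,27,0,0,0,0],[0,27.5,0,0,0,0],[0,27.5,0,0,0,0],[0,27.5,0,0,0,0]]'
```

```text
time_s: 4.32
tcp_pos: [0.4244, -0.2834, 0.1231]
eef_rot: [-179.5, 0.0, -169.4]
contact_force: [3.7, -49.5, -17.8]
gripper_width: 0.0137
gripper_force: 25.0
```

```bash
python3 -m pendant '[[0,-3,0,0,0,0],[0,-5,0,0,0,0],[0,-5,0,0,0,0]]' && python3 -m pendant '[[0,0,0,0,0,0],[0,0,0,0,0,0],[0,0,0,0,0,0],[0,0,-60,0,0,0],[0,0,-120,0,0,0],[0,0,-158,0,0,0],[0,0,-158,0,0,0],[0,0,-158,0,0,0]]' 40 && python3 - <<'E'
from h import *
c,im=shot("wrist","w2.png")
im=im[:,:,::-1].copy()
m=((im[150:212,300:365].max(2)<50)*255).astype(np.uint8)
n,l,s,ce=cv2.connectedComponentsWithStats(m);i=1+s[1:,4].argmax();x,y,w,h,a=s[i];x+=300;y+=150;print(x,y,w,h,a)
for v in(y,y+h):print(ray(c,(x-.5,v-.5),.1315),ray(c,(x+w-.5,v-.5),.1315))
cv2.imwrite("pics/w2c.png",cv2.resize(im[145:275,195:455],None,fx=3,fy=3,interpolation=cv2.INTER_CUBIC))
E
```

```text
time_s: 4.7
tcp_pos: [0.4243, -0.2841, 0.123]
eef_rot: [-179.8, 0.0, -169.5]
contact_force: [1.5, -15.8, -1.3]
gripper_width: 0.0139
gripper_force: 25.0
time_s: 5.7
tcp_pos: [0.4233, -0.2816, 0.2799]
eef_rot: [179.9, -0.0, -169.5]
contact_force: [0.6, 0.5, -0.3]
gripper_width: 0.0399
gripper_force: 0.0
312 176 15 28 283
[ 0.40946453 -0.29494322  0.1315    ] [ 0.40684331 -0.28085637  0.1315    ]
[ 0.43712866 -0.29008982  0.1315    ] [ 0.43443496 -0.27560484  0.1315    ]
```

View pics/w2c.png

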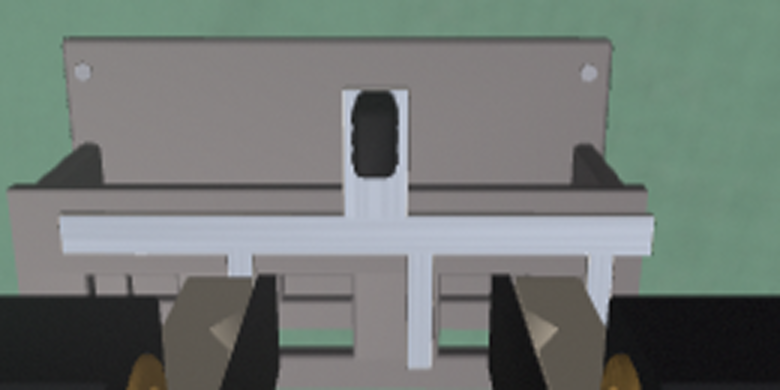

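The comb bar now runs from 215 to 413 px against a plate from 198 to 411 px, so it has moved about 20 mm. It started about 6 mm open and has now reached its open stop, where the force was 49 N. Next I back the camera off to see the holes.

```bash
python3 -m pendant '[[40,0,-20,0,0,0],[75,0,-20,0,0,0],[75,0,-20,0,0,0],[75,0,-20,0,0,0]]' && python3 - <<'E'
from h import *
c,im=shot("wrist","w3.png")
im=im[:,:,::-1].copy()
print(proj(c,(.506,-.29,.094)))
cv2.imwrite("pics/w3c.png",cv2.resize(im[110:240,195:455],None,fx=3,fy=3,interpolation=cv2.INTER_CUBIC))
E
```

```text
time_s: 6.25
tcp_pos: [0.3499, -0.2958, 0.2998]
eef_rot: [180.0, -0.1, -169.5]
contact_force: [-0.3, -1.3, 0.2]
gripper_width: 0.0398
gripper_force: 0.0
[304.90080876 294.60917261]
```

View pics/w3c.png

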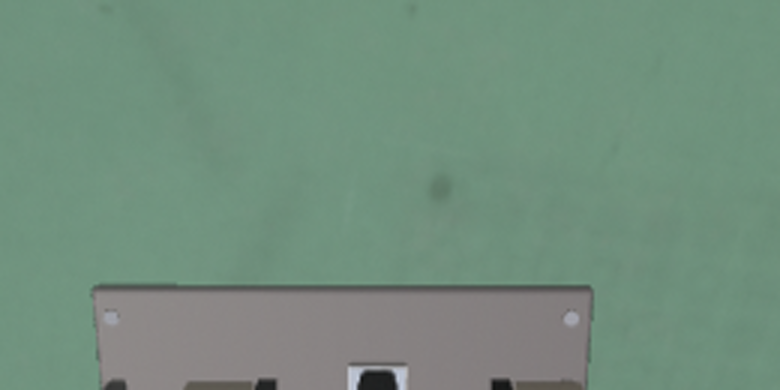

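The view moved the wrong way: the stand is at the bottom edge. I go +x instead.

```bash
python3 -m pendant '[[-60,0,-20,0,0,0],[-120,0,-20,0,0,0],[-180,0,-20,0,0,0],[-180,0,-20,0,0,0],[-180,0,-20,0,0,0],[-180,0,-20,0,0,0]]' && python3 - <<'E'
from h import *
c,im=shot("wrist","w3.png")
im=im[:,:,::-1].copy()
u=proj(c,(.506,-.29,.094)); print(u)
y0=int(u[1])-65;x0=int(u[0])-130;print(x0,y0)
cv2.imwrite("pics/w3d.png",cv2.resize(im[y0:y0+130,x0:x0+260],None,fx=3,fy=3,interpolation=cv2.INTER_CUBIC))
E
```

```text
time_s: 7.05
tcp_pos: [0.5264, -0.263, 0.3206]
eef_rot: [180.0, -0.0, -169.5]
contact_force: [-0.5, -0.4, 0.6]
gripper_width: 0.0401
gripper_force: 0.0
[303.50154521 153.81394053]
173 88
```

View pics/w3d.png

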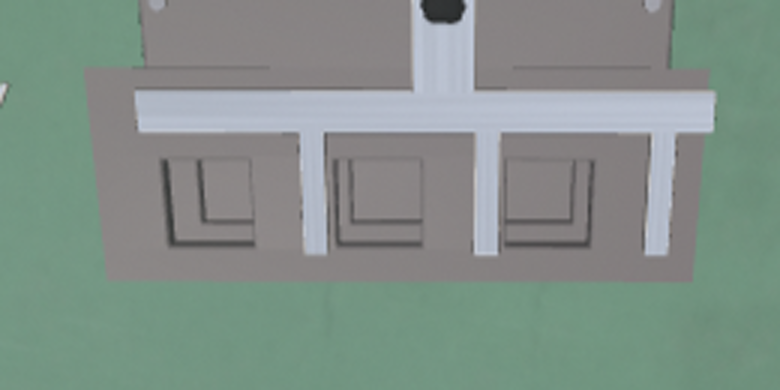

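The holes are clear. In crop pixels, A spans (163,158)-(255,245), B spans (334,158)-(422,245) and C spans (505,158)-(594,245).

```bash
python3 - <<'E'
from h import *
c=cam("wrist");P=lambda u,v,z=.094:ray(c,(173+(u+.5)/3-.5,88+(v+.5)/3-.5),z)
H=[P((a+b)/2,201.5) for a,b in((163,255),(334,422),(505,594))]
print(H,[np.linalg.norm(P(a,200)-P(b,200)) for a,b in((163,255),(334,422),(505,594))],np.linalg.norm(P(375,158)-P(375,245)))
d=H[2]-H[0];print(np.linalg.norm(d),np.degrees(np.arctan2(-d[0],d[1])),sum(H)/3)
q=[P(85,68),P(710,68),P(693,280),P(105,280)];print(sum(q)/4)
k=.0787*1;print(P(443,10,.1315))
E
```

```text
[array([ 0.5206104 , -0.36175195,  0.094     ]), array([ 0.50832471, -0.29564421,  0.094     ]), array([ 0.49585752, -0.22855986,  0.094     ])] [np.float64(0.036586558445375596), np.float64(0.03499515515302898), np.float64(0.03539212604225696)] 0.03466690270212555
0.1354726452866346 10.52793728299761 [ 0.50826421 -0.29531868  0.094     ]
[ 0.49752753 -0.28928999  0.094     ]
[ 0.43447983 -0.28265857  0.1315    ]
```

```bash
python3 -m pendant '[[-41,270,-20,0,0,-1.387],[-41,270,-20,0,0,-1.387],[-41,270,-20,0,0,-1.387],[-41,270,-20,0,0,-1.387],[-41,270,-20,0,0,-1.387],[-41,270,-20,0,0,-1.387],[-41,270,-20,0,0,-1.387],[-41,270,-20,0,0,-1.387],[-41,270,-20,0,0,-1.387],[-41,270,-20,0,0,-1.387],[-41,270,-20,0,0,-1.387]]' 60 && python3 - <<'E'
from h import *
c,im=shot("wrist","w4.png")
print(r.get_state()["joints"])
im=im[:,:,::-1].copy()
u=proj(c,(.517,.04,.03)); print(u)
y0=max(0,int(u[1])-75);x0=int(u[0])-130;print(x0,y0)
cv2.imwrite("pics/w4c.png",cv2.resize(im[y0:y0+150,x0:x0+260],None,fx=3,fy=3,interpolation=cv2.INTER_CUBIC))
E
```

```text
time_s: 8.48
tcp_pos: [0.5177, 0.0098, 0.3407]
eef_rot: [-180.0, 0.0, -90.1]
contact_force: [-0.2, 0.1, -0.5]
gripper_width: 0.0603
gripper_force: 0.0
[ 2.28273394e+01  2.69489540e+00 -9.76628417e+00  5.42590114e-04
 -7.75267044e+01 -2.28846514e+01]
[323.19990242 182.20855035]
193 107
```

View pics/w4c.png

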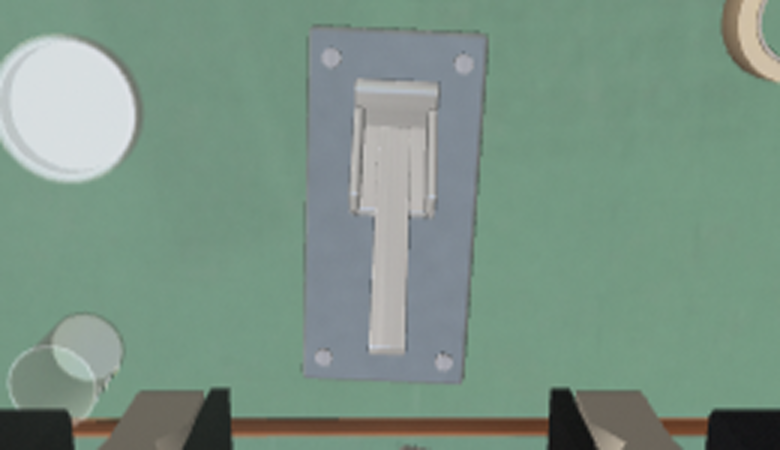

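The wrist crop shows the foot corners at (309,26), (487,34), (463,382) and (304,376), the stop's top edge at y≈82 from x=357 to 438, the pocket walls, and the rail's high end at y≈353 from x=370 to 406. The petri dish and the beaker are at the left.

```bash
python3 - <<'E'
from h import *
c=cam("wrist");U=lambda u,v:(193+(u+.5)/3-.5,107+(v+.5)/3-.5);P=lambda u,v,z:ray(c,U(u,v),z)
for z in(0,.005,.008,.012):
    q=[P(*p,z) for p in((309,26),(487,34),(463,382),(304,376))]
    d=(q[2]+q[3]-q[0]-q[1])/2;print(z,sum(q)/4,np.linalg.norm(d),np.linalg.norm(q[0]-q[1]),np.linalg.norm(q[2]-q[3]),np.degrees(np.arctan2(-d[0],d[1])))
t=cam("top");V=lambda u,v:(155+(u+.5)/2.46-.5,172+(v+.5)/2.46-.5)
print("high end",tri(c,U(388,353),t,V(318,102)),"stop top",tri(c,U(397,84),t,V(423,104)))
for z in(.08,.1,.11):print(z,P(388,353,z))
for z in(.02,.03,.04):print(z,P(397,84,z),P(357,84,z)-P(438,84,z))
print("wall ends",[ (z,P(352,212,z),P(432,214,z)) for z in(.05,.06,.07)])
E
```

```text
0 [0.51756182 0.04068381 0.        ] 0.19035956122953684 0.08972592934557783 0.08981922484594736 -2.3469248858697163
0.005 [0.51756287 0.03952617 0.005     ] 0.1883687226593597 0.08878754810676648 0.08887986789423052 -2.346924885869683
0.008 [0.5175635  0.03883158 0.008     ] 0.18717421951725338 0.08822451936347954 0.08831625372320043 -2.3469248858696865
0.012 [0.51756434 0.03790547 0.012     ] 0.18558154866111168 0.0874738143724304 0.0875647681618269 -2.3469248858697056
high end [0.51876896 0.0763138  0.11003009] stop top [ 0.51525629 -0.03341727  0.06712737]
0.08 [0.51873066 0.08823908 0.08      ]
0.1 [0.51867699 0.08028877 0.1       ]
0.11 [0.51865016 0.07631361 0.11      ]
0.02 [ 0.51431862 -0.02948853  0.02      ] [ 3.97445720e-02 -2.32639353e-05  0.00000000e+00]
0.03 [ 0.51439161 -0.03037305  0.03      ] [ 3.88769550e-02 -2.27560877e-05  0.00000000e+00]
0.04 [ 0.51446461 -0.03125757  0.04      ] [ 3.80093379e-02 -2.22482400e-05  0.00000000e+00]
wall ends [(0.05, array([0.53593169, 0.02789573, 0.05      ]), array([0.49769678, 0.02889227, 0.05      ])), (0.06, array([0.53550493, 0.02560875, 0.06      ]), array([0.49816317, 0.02658201, 0.06      ])), (0.07, array([0.53507817, 0.02332177, 0.07      ]), array([0.49862956, 0.02427174, 0.07      ]))]
```

```bash
cat > cases.py <<'E'
from h import *
c,im=shot("top",None); im=im[:,:,::-1]
m=cv2.inRange(im,(140,140,140),(255,255,255)); roi=np.zeros_like(m); roi[150:290,140:265]=255
n,l,s,ce=cv2.connectedComponentsWithStats(m&roi)
for i in range(1,n):
    if 350<s[i,4]<800:
        pts=np.argwhere(l==i)[:,::-1].astype(np.float32); (u,sz,a)=cv2.minAreaRect(pts)
        b=np.array([ray(c,p,.024)[:2] for p in cv2.boxPoints((u,sz,a))]); e=[b[1]-b[0],b[2]-b[1]]; d=max(e,key=np.linalg.norm); d=d*np.sign(d[1]); L=np.linalg.norm(d); d/=L
        ctr=ray(c,u,.024)[:2]; print("centre",ctr.round(4),"L",L.round(3),"yaw",np.degrees(np.arctan2(-d[0],d[1])).round(1),"grip",(ctr+.04*d).round(4))
E
python3 -m pendant '[[-299,-9,150,0,0,0.19],[-299,-9,150,0,0,0.19],[-299,-9,150,0,0,0.19],[-299,-9,150,0,0,0.19],[-299,-9,150,0,0,0.19],[-299,-9,220,0,0,0.19],[-299,-9,220,0,0,0.19],[-299,-9,220,0,0,0.19]]' 55 && python3 - <<'E'
from h import *
c,im=shot("wrist","w5.png"); im=im[:,:,::-1]
m=cv2.inRange(im,(140,140,140),(255,255,255)); m[:, :230]=0; m[:,420:]=0
n,l,s,ce=cv2.connectedComponentsWithStats(m)
for i in range(1,n):
    if s[i,4]>300: print(s[i])
    if s[i,4]>300:
      for v in(60,120,180):
        w=np.where(l[v]==i)[0]
        if len(w): print(v,w[0],w[-1],ray(c,(w[0]-.5,v),.024),ray(c,(w[-1]+.5,v),.024))
E
```

```text
time_s: 9.52
tcp_pos: [0.5259, 0.3086, 0.1183]
eef_rot: [179.9, -0.2, -100.9]
contact_force: [0.3, -1.5, -0.0]
gripper_width: 0.0548
gripper_force: 0.0
[ 306   27   35  243 7005]
60 307 338 [0.51591535 0.19776766 0.024     ] [0.4940078  0.20196047 0.024     ]
120 308 337 [0.52341805 0.23756116 0.024     ] [0.50174856 0.24171572 0.024     ]
180 308 336 [0.53256075 0.2818526  0.024     ] [0.51039279 0.28611108 0.024     ]
```

```bash
python3 -m pendant '[[0,0,50,0,0,0],[0,0,80,0,0,0],[0,0,96,0,0,0],[0,0,96,0,0,0],[0,0,96,0,0,0]]' && python3 -m pendant '[[0,0,0,0,0,0],[0,0,0,0,0,0],[0,0,0,0,0,0],[0,0,0,0,0,0],[0,0,0,0,0,0],[0,0,0,0,0,0],[0,0,-40,0,0,0],[0,0,-100,0,0,0],[0,0,-160,0,0,0],[0,0,-200,0,0,0],[0,0,-200,0,0,0]]' 0 30
```

```text
time_s: 10.2
tcp_pos: [0.5278, 0.3097, 0.0263]
eef_rot: [-179.9, 0.1, -100.9]
contact_force: [0.3, 0.9, -0.4]
gripper_width: 0.0548
gripper_force: 0.0
time_s: 11.58
tcp_pos: [0.5282, 0.3101, 0.2284]
eef_rot: [-179.8, 0.3, -100.9]
contact_force: [-0.3, -0.1, -2.0]
gripper_width: 0.0238
gripper_force: 30.0
```

```bash
cat > cr.py <<'E'
from h import *
import sys
th=np.radians(-2.35); Z=R.from_euler('z',-2.35,degrees=True)
d=Z.apply([0,.7071,.7071]); n=Z.apply([0,-.7071,.7071])
seat=np.array([.5153,-.0155,.035])
def first(g=.135,off=.0125,up=0,along=0,dz=0):
    return seat+(g+along)*d+(off+up)*n+[0,0,dz], np.c_[-d,np.cross(n,d),-n]
def second(g=.155,along=0,dz=0):
    return seat+(g+along)*d+[0,0,dz], np.c_[n*-1,np.cross(-d,-n),-d]
E
python3 - <<'E'
from cr import *
print(delta(*first(up=.06,along=.02,dz=.12)));p,_=first(up=.06,along=.02);print(p)
E
python3 cases.py
```

```text
(array([264. , -40.5, -88.8]), array([-0.063, -0.779, -0.139]))
[0.51769198 0.04278669 0.19586525]
centre [0.5203 0.288 ] L 0.141 yaw -11.2 grip [0.528  0.3272]
centre [0.404 0.305] L 0.188 yaw 4.3 grip [0.401  0.3449]
```

```bash
sed -i 's/np.c_\[n\*-1,np.cross(-d,-n),-d\]/np.c_[n,np.cross(n,d),-d]/' cr.py
python3 -m pendant '[[0,-10,-80,0,0,0],[60,-10,-89,-0.015,-0.2,-0.035],[120,-40,-89,-0.063,-0.5,-0.139],[180,-40,-89,-0.063,-0.779,-0.139],[230,-40,-89,-0.063,-0.779,-0.139],[264,-40,-89,-0.063,-0.779,-0.139],[264,-40,-89,-0.063,-0.779,-0.139],[264,-40,-89,-0.063,-0.779,-0.139],[264,-40,-89,-0.063,-0.779,-0.139],[264,-40,-89,-0.063,-0.779,-0.139]]' && python3 - <<'E'
from cr import *
print(r.get_state()["joints"])
print(delta(*first(up=.06,along=.02)),delta(*first(up=.008,along=.012)))
E
```

```text
time_s: 12.88
tcp_pos: [0.516, 0.0447, 0.3138]
eef_rot: [179.6, 44.7, -92.4]
contact_force: [0.1, -0.4, -1.1]
gripper_width: 0.0232
gripper_force: 30.0
[ -7.83143082   9.86680693  -1.40884359 -44.53829101 -86.15662359
  11.76966931]
(array([84.3, -2.3, 82.5]), array([ 0.006, -0.005, -0.001])) (array([ 92. ,  -2.6, 134.6]), array([ 0.006, -0.005, -0.001]))
```

```bash
python3 -m pendant '[[40,-2,40,0,0,0],[84,-2,83,0,0,0],[84,-2,90,0,0,0],[85,-2,100,0,0,0],[85,-2,100,0,0,0],[85,-2,100,0,0,0]]' && python3 - <<'E'
from h import *
c,im=shot("wrist","w6.png");s,im2=shot("side","s6.png")
u=proj(s,(.517,.06,.1)).astype(int);print(u)
a=cv2.resize(im[0:300,160:460],(600,600))[:, :,::-1]
b=cv2.resize(im2[u[1]-60:u[1]+60,u[0]-20:u[0]+20],(200,600),interpolation=cv2.INTER_CUBIC)[:,:,::-1]
cv2.imwrite("pics/c6.png",np.hstack([a,b]))
E
```

```text
time_s: 13.62
tcp_pos: [0.5188, 0.0522, 0.1846]
eef_rot: [179.9, 44.7, -92.4]
contact_force: [1.0, -0.7, -1.8]
gripper_width: 0.0238
gripper_force: 30.0
[317 182]
```

View pics/c6.png

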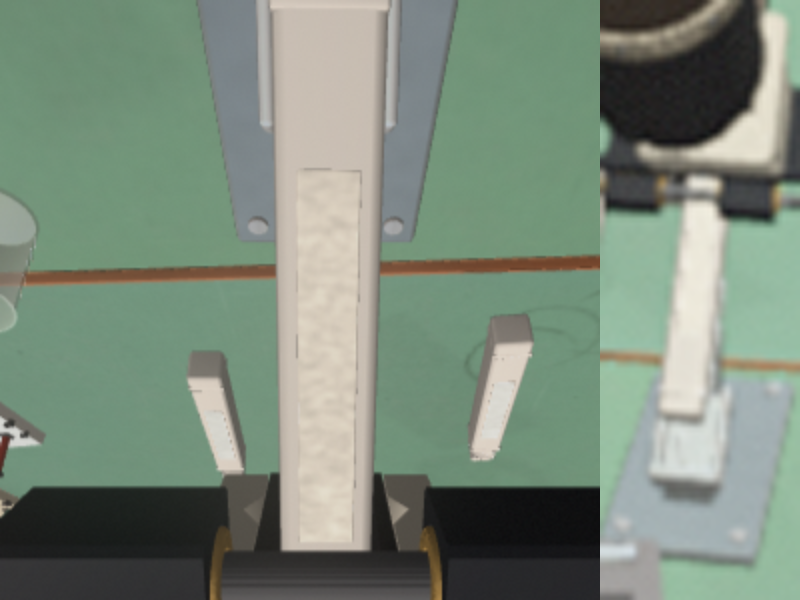

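The wrist crop shows the held case centred between the pocket walls (265..395, case 275..385), just above the rail with its foot near the stop. The side crop agrees.

```bash
python3 - <<'E'
from cr import *
print(delta(*first(up=.004,along=.01)),delta(*first(along=.006)))
E
python3 -m pendant '[[4,0,15,0,0.005,0],[8,0,25,0,0.005,0],[10,0,32,0,0.005,0],[10,0,36,0,0.005,0],[10,0,36,0,0.005,0]]'
```

```text
(array([ 7.9,  0.3, 41.2]), array([ 0.002, -0.005, -0.002])) (array([11.9,  0.3, 45.2]), array([ 0.002, -0.005, -0.002]))
time_s: 14.35
tcp_pos: [0.5185, 0.0705, 0.1498]
eef_rot: [179.5, 44.5, -92.7]
contact_force: [-0.0, -0.2, -0.8]
gripper_width: 0.0242
gripper_force: 30.0
```

```bash
python3 -m pendant '[[0,0,2,0,-0.008,0],[0,0,4,0,-0.008,0],[0,0,5,0,-0.008,0],[0,0,5,0,-0.008,0]]'; python3 -m pendant '[[0,0,1,0,0,0],[0,0,2,0,0,0],[0,0,3,0,0,0],[0,0,3,0,0,0]]'
```

```text
time_s: 14.85
tcp_pos: [0.5188, 0.0731, 0.1474]
eef_rot: [179.7, 44.9, -92.6]
contact_force: [-3.1, -5.9, 6.5]
gripper_width: 0.0236
gripper_force: 30.0
time_s: 15.35
tcp_pos: [0.5188, 0.0752, 0.1462]
eef_rot: [179.7, 44.9, -92.5]
contact_force: [-4.1, -5.8, 12.8]
gripper_width: 0.0238
gripper_force: 30.0
```

```bash
python3 -m pendant '[[0,0,-1.5,0,0,0],[0,0,-1.5,0,0,0],[0,0,-1.5,0,0,0],[0,0,-1.5,0,0,0]]' - 8; python3 -m pendant '[[0,0,0,0,0,0],[0,0,0,0,0,0],[0,0,0,0,0,0],[0,0,-20,0,0,0],[0,0,-60,0,0,0],[0,0,-110,0,0,0],[0,0,-110,0,0,0],[0,0,-110,0,0,0]]' 60 && python3 - <<'E'
from h import *
c,im=shot("wrist","w7.png");s,im2=shot("side","s7.png")
u=proj(s,(.517,.06,.1)).astype(int)
a=cv2.resize(im[0:300,160:460],(600,600))[:, :,::-1]
b=cv2.resize(im2[u[1]-60:u[1]+60,u[0]-20:u[0]+20],(200,600),interpolation=cv2.INTER_CUBIC)[:,:,::-1]
cv2.imwrite("pics/c7.png",np.hstack([a,b]))
E
```

```text
time_s: 15.85
tcp_pos: [0.519, 0.0749, 0.1457]
eef_rot: [179.6, 44.9, -92.6]
contact_force: [-0.9, -0.7, 5.0]
gripper_width: 0.024
gripper_force: 8.0
time_s: 16.85
tcp_pos: [0.5158, -0.0031, 0.2237]
eef_rot: [179.6, 44.9, -92.7]
contact_force: [-0.4, 0.5, -0.0]
gripper_width: 0.0598
gripper_force: 0.0
```

View pics/c7.png

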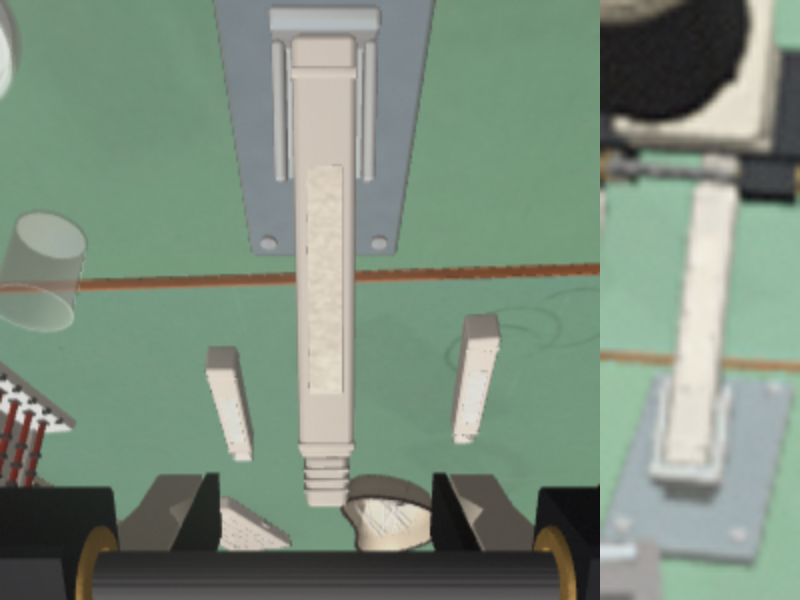

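The wrist crop shows the case seated on the end stop (foot edge at crop y≈37), straight in the pocket, with its cap high (shoulder at y≈446, tip at y≈503).

```bash
python3 - <<'E'
from cr import *
c=cam("wrist");K,Rm,o=c
U=lambda u,v:np.array([160+(u+.5)/2-.5,(v+.5)/2-.5,1.])
def onp(uv,h): # plane n.P = h
    dd=Rm@np.linalg.solve(K,uv); return o+dd*(h-n@o)/(n@dd)
for h in(n@seat+np.array([.006,.009,.012,.015,.018])):
    f=onp(U(324,38),h);s=onp(U(326,446),h);w=np.linalg.norm(onp(U(296,250),h)-onp(U(354,250),h))
    print((h-n@seat).round(4),np.linalg.norm(s-f).round(4),w.round(4),(f-.012*n).round(4),((f-.012*n-seat)@d).round(4),((s-f)/np.linalg.norm(s-f)).round(4),d.round(4))
    print(delta(*second(along=.09)),delta(*second(along=.05)))if abs(h-n@seat-.012)<1e-6 else 0
E
```

```text
0.006 0.1619 0.0236 [ 0.5146 -0.0117  0.0303] -0.0007 [0.0282 0.7065 0.7071] [0.029  0.7065 0.7071]
0.009 0.16 0.0233 [ 0.5145 -0.0133  0.0329] 0.0 [0.0282 0.7065 0.7071] [0.029  0.7065 0.7071]
0.012 0.1581 0.0231 [ 0.5145 -0.0149  0.0355] 0.0008 [0.0282 0.7065 0.7071] [0.029  0.7065 0.7071]
(array([-103. ,   -0.4,  123.5]), array([ 0.007,  1.57 , -0.   ])) (array([-63. ,  -0.6, 123.5]), array([ 0.007,  1.57 , -0.   ]))
0.015 0.1562 0.0228 [ 0.5144 -0.0165  0.0382] 0.0015 [0.0282 0.7065 0.7071] [0.029  0.7065 0.7071]
0.018 0.1543 0.0225 [ 0.5143 -0.0181  0.0408] 0.0022 [0.0282 0.7065 0.7071] [0.029  0.7065 0.7071]
```

```bash
python3 -m pendant '[[-50,-2,-30,0,0,0],[-100,-2,-30,0,0.2,0],[-162,-3,-15,0,0.5,0],[-162,-3,-2,0,0.785,0],[-162,-3,-2,0,0.785,0],[-162,-3,-2,0,0.785,0],[-162,-3,-2,0,0.785,0],[-162,-3,-2,0,0.785,0]]' && python3 - <<'E'
from cr import *
c,im=shot("wrist","w8.png")
for q in(.0,.165,.19):
    for h in(-.008,0):
        p=seat+q*d+(.012+h)*n; print(q,h,proj(c,p))
u=int(round(proj(c,seat+.1*d)[0]))
col=im[0:300,u-3:u+4].mean((1,2)).astype(int);print(u,[(i,col[i]) for i in range(0,300) ])
E
```

```text
time_s: 17.95
tcp_pos: [0.524, 0.1107, 0.3387]
eef_rot: [179.6, -0.0, -92.3]
contact_force: [-0.1, -0.7, -0.8]
gripper_width: 0.0601
gripper_force: 0.0
0.0 -0.008 [323.91321545  66.8840058 ]
0.0 0 [323.9658808   61.64005679]
0.165 -0.008 [324.80978246 171.63357856]
0.165 0 [324.89495832 167.43606486]
0.19 -0.008 [324.98395207 191.98252373]
0.19 0 [325.07635365 188.09193188]
324 [(0, np.int64(124)), (1, np.int64(124)), (2, np.int64(124)), (3, np.int64(124)), (4, np.int64(124)), (5, np.int64(124)), (6, np.int64(124)), (7, np.int64(125)), (8, np.int64(125)), (9, np.int64(125)), (10, np.int64(126)), (11, np.int64(126)), (12, np.int64(126)), (13, np.int64(125)), (14, np.int64(125)), (15, np.int64(125)), (16, np.int64(126)), (17, np.int64(125)), (18, np.int64(126)), (19, np.int64(125)), (20, np.int64(125)), (21, np.int64(126)), (22, np.int64(126)), (23, np.int64(126)), (24, np.int64(126)), (25, np.int64(126)), (26, np.int64(126)), (27, np.int64(125)), (28, np.int64(125)), (29, np.int64(125)), (30, np.int64(126)), (31, np.int64(126)), (32, np.int64(128)), (33, np.int64(128)), (34, np.int64(
[... 5046 characters left out ...]
(267, np.int64(126)), (268, np.int64(126)), (269, np.int64(126)), (270, np.int64(126)), (271, np.int64(126)), (272, np.int64(127)), (273, np.int64(126)), (274, np.int64(126)), (275, np.int64(81)), (276, np.int64(48)), (277, np.int64(46)), (278, np.int64(49)), (279, np.int64(53)), (280, np.int64(58)), (281, np.int64(64)), (282, np.int64(68)), (283, np.int64(71)), (284, np.int64(79)), (285, np.int64(79)), (286, np.int64(81)), (287, np.int64(87)), (288, np.int64(82)), (289, np.int64(88)), (290, np.int64(98)), (291, np.int64(96)), (292, np.int64(89)), (293, np.int64(97)), (294, np.int64(97)), (295, np.int64(96)), (296, np.int64(95)), (297, np.int64(94)), (298, np.int64(93)), (299, np.int64(90))]
```

```bash
sed -i 's/^seat=.*/seat=np.array([.5148,-.0167,.0362])/' cr.py; python3 - <<'E'
from cr import *
for a in(.09,.05,0):print(delta(*second(along=a)))
E
```

```text
(array([-46.1,   3.4, 129.5]), array([0.006, 0.785, 0.001]))
(array([-17.8,   3.2, 157.8]), array([0.006, 0.785, 0.001]))
(array([ 17.5,   3. , 193.1]), array([0.006, 0.785, 0.001]))
```

```bash
python3 -m pendant '[[-40,3,0,0,0.19,0],[-60,3,20,0.003,0.38,0],[-60,3,60,0.004,0.57,0],[-50,3,100,0.006,0.785,0],[-46,3,129,0.006,0.785,0],[-46,3,129,0.006,0.785,0],[-46,3,129,0.006,0.785,0],[-46,3,129,0.006,0.785,0],[-46,3,129,0.006,0.785,0]]' 55 && python3 - <<'E'
from cr import *
c,im=shot("wrist","w9.png")
print(r.get_state()["joints"])
print(delta(*second(along=.0)))
for q in(.165,.19):
    p=seat+q*d; print(q,[proj(c,p+s*.0095*n+t*.0095*np.array([1,0,0])).round(0) for s in(-1,1) for t in(-1,1)])
cv2.imwrite("pics/w9c.png",cv2.resize(im[100:400,170:470],(600,600))[:,:,::-1])
E
```

```text
time_s: 19.12
tcp_pos: [0.5228, 0.1564, 0.2115]
eef_rot: [-179.8, -44.9, -92.4]
contact_force: [-0.4, 0.2, -0.7]
gripper_width: 0.0553
gripper_force: 0.0
[ 52.69157795  26.19997549 -18.87242228  24.08267068 -84.6117359
 -66.04457711]
(array([-1.1,  1. , 91.3]), array([-0.002,  0.002, -0.   ]))
0.165 [array([336., 227.]), array([312., 227.]), array([337., 203.]), array([312., 204.])]
0.19 [array([338., 240.]), array([311., 241.]), array([338., 214.]), array([310., 215.])]
```

View pics/w9c.png

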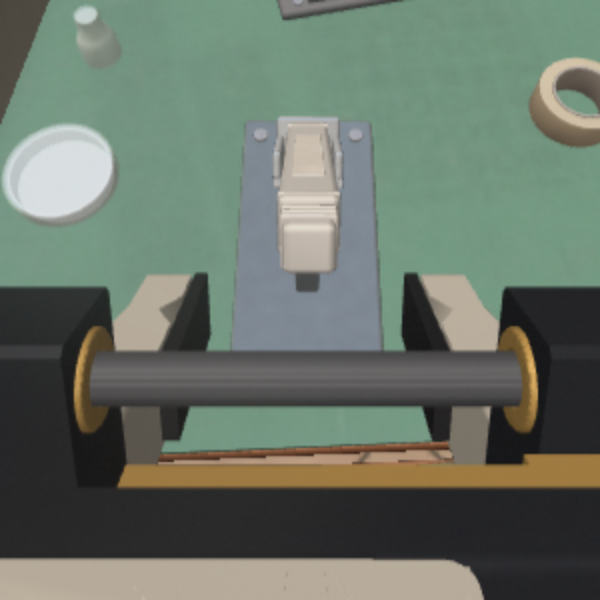

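The cap end face lies at px 310.5–338 by 209–235.5, against the prediction of 310.5–338 by 214–240. It is centred sideways and about 3 mm further along +n.

```bash
python3 -m pendant '[[1,1,40,0,0,0],[2,1,70,0,0,0],[2,1,91,0,0,0],[2,1,91,0,0,0],[2,1,91,0,0,0]]' && python3 -m pendant '[[0,0,0,0,0,0],[0,0,0,0,0,0],[0,0,0,0,0,0],[0,0,0,0,0,0],[0,0,0,0,0,0],[0,0,0,0,0,0]]' 0 35 && python3 -m pendant '[[0,0,-20,0,0,0],[0,0,-60,0,0,0],[0,0,-110,0,0,0],[0,0,-110,0,0,0],[0,0,-110,0,0,0]]'; python3 - <<'E'
from cr import *
Y=np.radians(10.5); A=np.array([.5206,-.362]);B=np.array([.5083,-.2955])
s=R.from_euler('xyz',[180,0,-79.5],degrees=True).as_matrix()
print(delta([*A,.30],s),delta([*A,.36],s))
E
```

```text
time_s: 19.8
tcp_pos: [0.5195, 0.0914, 0.148]
eef_rot: [-179.9, -45.0, -92.3]
contact_force: [-0.3, 0.5, 0.2]
gripper_width: 0.0549
gripper_force: 0.0
time_s: 20.55
tcp_pos: [0.519, 0.0908, 0.1473]
eef_rot: [-180.0, -45.0, -92.3]
contact_force: [0.0, 0.8, -0.2]
gripper_width: 0.0238
gripper_force: 35.0
time_s: 21.18
tcp_pos: [0.5216, 0.1682, 0.2245]
eef_rot: [180.0, -45.0, -92.2]
contact_force: [0.1, -0.6, -0.1]
gripper_width: 0.0241
gripper_force: 35.0
(array([427.7, -19.7, 321.6]), array([ 0.088, -0.783, -0.211])) (array([470.2, -19.7, 279.2]), array([ 0.088, -0.783, -0.211]))
```

```bash
python3 -m pendant '[[40,0,-40,0,0,0],[90,0,-40,0.02,-0.18,-0.05],[135,-5,0,0.04,-0.36,-0.1],[180,-10,40,0.06,-0.54,-0.15],[225,-15,80,0.088,-0.783,-0.211],[270,-20,120,0.088,-0.783,-0.211],[320,-20,160,0.088,-0.783,-0.211],[365,-20,200,0.088,-0.783,-0.211],[410,-20,240,0.088,-0.783,-0.211],[450,-20,270,0.088,-0.783,-0.211],[470,-20,279,0.088,-0.783,-0.211],[470,-20,279,0.088,-0.783,-0.211],[470,-20,279,0.088,-0.783,-0.211],[470,-20,279,0.088,-0.783,-0.211]]'; python3 - <<'E'
from cr import *
c,im=shot("wrist","w10.png");s,im2=shot("side","s10.png");
st=r.get_state();print(st["tcp_pos"],st["eef_rot"],st["joints"],st["gripper_width"])
f=np.array(st["tcp_pos"])-[0,0,.155]
for q in(c,s):print(proj(q,f),proj(q,(.5206,-.362,.094)))
im2=cv2.resize(im2[100:400,200:400],(400,600))
cv2.imwrite("pics/c10.png",np.hstack([cv2.resize(im[0:300,220:420],(400,600)),im2])[:,:,::-1])
E
```

```text
time_s: 22.92
tcp_pos: [0.5211, -0.3606, 0.36]
eef_rot: [-180.0, 0.0, -79.4]
contact_force: [0.6, 0.1, 0.3]
gripper_width: 0.0239
gripper_force: 35.0
[ 0.52129145 -0.36062551  0.36036158] [-1.79960377e+02  1.20886221e-02 -7.94078865e+01] [-1.70796193e+01  1.39250531e+01  6.08736393e+00 -2.93838020e-02
 -8.21328345e+01  2.76757431e+01] 0.023842078804551848
[322.41399082 190.08623889] [323.2005043  167.23013886]
[296.77785498 240.18358466] [297.44264693 283.61305663]
```

View pics/c10.png

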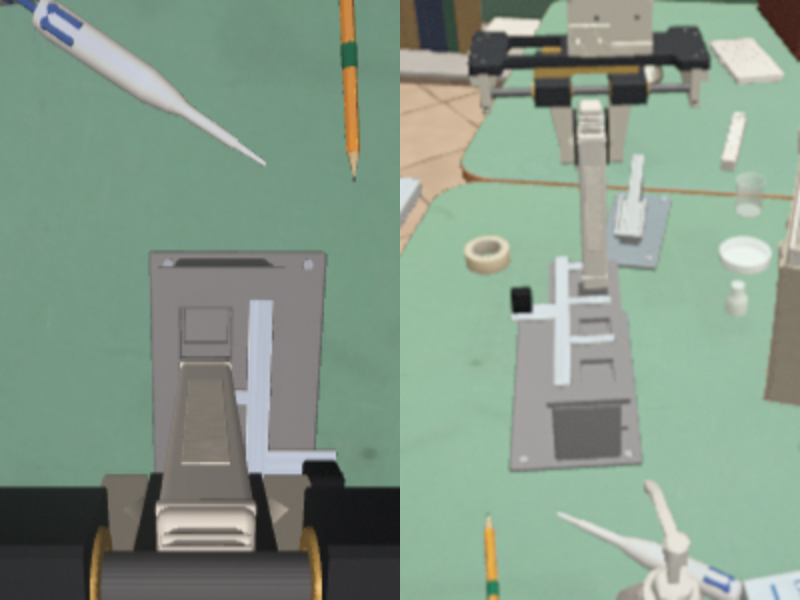

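The foot's front edge is at px (324.5,181), about 2–3 mm from the prediction, and the case hangs vertically. In the side crop it is above hole A. I lower it with force checks.

```bash
python3 -m pendant '[[2,-1,50,0,0,0],[2.5,-1,80,0,0,0],[2.5,-1,95,0,0,0],[2.5,-1,105,0,0,0],[2.5,-1,115,0,0,0],[2.5,-1,125,0,0,0],[2.5,-1,125,0,0,0]]'; python3 -m pendant '[[0,0,8,0,0,0],[0,0,16,0,0,0],[0,0,24,0,0,0],[0,0,32,0,0,0],[0,0,40,0,0,0],[0,0,40,0,0,0]]'
```

```text
time_s: 23.9
tcp_pos: [0.5224, -0.3636, 0.2347]
eef_rot: [180.0, 0.0, -79.5]
contact_force: [-0.6, 0.2, -0.8]
gripper_width: 0.0238
gripper_force: 35.0
time_s: 24.65
tcp_pos: [0.5223, -0.3636, 0.1944]
eef_rot: [180.0, 0.1, -79.5]
contact_force: [-0.7, -0.5, -1.3]
gripper_width: 0.0237
gripper_force: 35.0
```

```bash
python3 -m pendant '[[0,0,8,0,0,0],[0,0,16,0,0,0],[0,0,22,0,0,0],[0,0,26,0,0,0],[0,0,29,0,0,0],[0,0,29,0,0,0]]'; python3 -m pendant '[[0,0,1,0,0,0],[0,0,2,0,0,0],[0,0,3,0,0,0],[0,0,3,0,0,0]]'
```

```text
time_s: 25.4
tcp_pos: [0.5227, -0.3637, 0.1662]
eef_rot: [-180.0, 0.0, -79.5]
contact_force: [-0.5, 0.8, -2.1]
gripper_width: 0.0236
gripper_force: 35.0
time_s: 25.9
tcp_pos: [0.5227, -0.3637, 0.1633]
eef_rot: [-180.0, 0.0, -79.5]
contact_force: [0.5, 0.1, -0.6]
gripper_width: 0.024
gripper_force: 35.0
```

```bash
python3 -m pendant '[[0,0,1,0,0,0],[0,0,2,0,0,0],[0,0,3,0,0,0],[0,0,4,0,0,0],[0,0,4,0,0,0]]'; python3 -m pendant '[[0,0,1,0,0,0],[0,0,2,0,0,0],[0,0,3,0,0,0],[0,0,3,0,0,0]]'
```

```text
time_s: 26.52
tcp_pos: [0.5233, -0.3644, 0.162]
eef_rot: [-179.9, -0.1, -79.4]
contact_force: [-3.4, 2.1, 14.7]
gripper_width: 0.0234
gripper_force: 35.0
time_s: 27.02
tcp_pos: [0.5242, -0.3656, 0.1619]
eef_rot: [-179.8, -0.3, -79.4]
contact_force: [-5.3, 1.7, 27.1]
gripper_width: 0.0243
gripper_force: 35.1
```

```bash
python3 -m pendant '[[0,0,-5,0,0,0],[0,0,-5,0,0,0]]' - 5;  python3 -m pendant '[[0,0,0,0,0,0],[0,0,0,0,0,0],[0,0,0,0,0,0],[0,0,-50,0,0,0],[0,0,-100,0,0,0],[0,0,-150,0,0,0],[0,0,-180,0,0,0],[0,0,-180,0,0,0]]' 50; python3 cases.py; python3 - <<'E'
from h import *
c,im=shot("wrist","w11.png");s,im2=shot("side","s11.png")
E
```

```text
time_s: 27.28
tcp_pos: [0.5229, -0.3638, 0.1617]
eef_rot: [-179.9, -0.0, -79.5]
contact_force: [-0.3, 0.4, 7.1]
gripper_width: 0.0236
gripper_force: 5.0
time_s: 28.28
tcp_pos: [0.5235, -0.3643, 0.3444]
eef_rot: [-179.7, -0.2, -79.5]
contact_force: [-0.5, -0.1, -0.1]
gripper_width: 0.05
gripper_force: 0.0
centre [0.6639 0.3325] L 0.19 yaw -6.5 grip [0.6685 0.3722]
centre [0.404  0.3047] L 0.191 yaw 4.4 grip [0.4009 0.3445]
```

```bash
python3 -m pendant '[[-60,-1,0,0,0,0],[-120,-2,0,0,0,0],[-180,-3,0,0,0,0.106],[-240,-4,0,0,0,0.106],[-300,-5,0,0,0,0.106],[-360,-5,0,0,0,0.106],[-420,-6,0,0,0,0.106],[-480,-6,0,0,0,0.106],[-540,-7,30,0,0,0.106],[-600,-8,70,0,0,0.106],[-660,-8,110,0,0,0.106],[-719,-9,150,0,0,0.106],[-719,-9,194,0,0,0.106],[-719,-9,224,0,0,0.106],[-719,-9,224,0,0,0.106],[-719,-9,224,0,0,0.106]]' 55; cat > wc.py <<'E'
from h import *
c,im=shot("wrist",None); im=im[:,:,::-1]; st=r.get_state()
m=cv2.inRange(im,(140,140,140),(255,255,255)); m[:, :230]=0; m[:,420:]=0
n,l,s,ce=cv2.connectedComponentsWithStats(m); i=1+s[1:,4].argmax(); print(s[i])
P=[]
for v in range(60,200,10):
    w=np.where(l[v]==i)[0]
    if len(w): P.append((ray(c,(w[0]-.5,v),.024)+ray(c,(w[-1]+.5,v),.024))/2)
P=np.array(P);k=np.polyfit(P[:,1],P[:,0],1);y=st["tcp_pos"][1]
print("yaw",np.degrees(np.arctan(-k[0])),"x at tcp y",np.polyval(k,y),"tcp",st["tcp_pos"],st["eef_rot"][2], "foot y",ray(c,(320,s[i][1]),.024)[1])
E
python3 wc.py
```

```text
time_s: 30.42
tcp_pos: [0.4007, 0.3449, 0.1183]
eef_rot: [-179.9, 0.0, -85.5]
contact_force: [-0.2, -0.6, 0.0]
gripper_width: 0.0552
gripper_force: 0.0
[ 306   24   35  244 7105]
yaw 4.348437520595379 x at tcp y 0.40060726119478157 tcp [0.4009474  0.34525285 0.11894461] -85.55311560805171 foot y 0.21283048066019356
```

```bash
python3 -m pendant '[[0,0,50,0,0,0],[0,0,80,0,0,0],[0,0,96,0,0,0],[0,0,96,0,0,0],[0,0,96,0,0,0]]' && python3 -m pendant '[[0,0,0,0,0,0],[0,0,0,0,0,0],[0,0,0,0,0,0],[0,0,0,0,0,0],[0,0,0,0,0,0],[0,0,0,0,0,0],[0,0,-40,0,0,0],[0,0,-100,0,0,0],[0,0,-160,0,0,0],[0,0,-220,0,0,0],[0,0,-280,0,0,0],[0,0,-280,0,0,0]]' 0 30; python3 - <<'E'
from cr import *
print(delta(*first(up=.06,along=.02,dz=.12)))
E
```

```text
time_s: 31.1
tcp_pos: [0.4011, 0.3457, 0.0232]
eef_rot: [-179.9, 0.1, -85.6]
contact_force: [1.1, -0.0, -0.0]
gripper_width: 0.0551
gripper_force: 0.0
time_s: 32.6
tcp_pos: [0.4015, 0.3464, 0.3065]
eef_rot: [-179.6, 0.4, -85.5]
contact_force: [-0.2, 0.8, -2.0]
gripper_width: 0.024
gripper_force: 30.0
(array([312.8, -91.6, -12.2]), array([ 0.041, -0.777,  0.115]))
```

```bash
python3 -m pendant '[[50,-50,-12,0.01,-0.18,0.03],[100,-92,-12,0.02,-0.36,0.06],[150,-92,-12,0.03,-0.54,0.08],[200,-92,-12,0.041,-0.777,0.115],[260,-92,-12,0.041,-0.777,0.115],[313,-92,-12,0.041,-0.777,0.115],[313,-92,-12,0.041,-0.777,0.115],[313,-92,-12,0.041,-0.777,0.115],[313,-92,-12,0.041,-0.777,0.115],[313,-92,-12,0.041,-0.777,0.115]]' && python3 - <<'E'
from cr import *
print(r.get_state()["joints"].round(0))
print(delta(*first(up=.06,along=.02)),delta(*first(up=.012,along=.014)))
E
```

```text
time_s: 33.85
tcp_pos: [0.5158, 0.0411, 0.3134]
eef_rot: [179.6, 44.6, -92.6]
contact_force: [-0.4, 1.0, -0.5]
gripper_width: 0.0241
gripper_force: 30.0
[ -8.  10.  -1. -44. -86.  12.]
(array([81.2, -1.9, 83.3]), array([ 0.005, -0.007, -0.003])) (array([ 86.9,  -2.2, 131.3]), array([ 0.005, -0.007, -0.003]))
```

```bash
python3 -m pendant '[[40,-2,40,0.005,-0.007,-0.003],[81,-2,83,0.005,-0.007,-0.003],[84,-2,100,0.005,-0.007,-0.003],[87,-2,115,0.005,-0.007,-0.003],[87,-2,125,0.005,-0.007,-0.003],[87,-2,131,0.005,-0.007,-0.003],[87,-2,131,0.005,-0.007,-0.003]]' && python3 -m pendant '[[0,0,3,0,0,0],[0,0,5,0,0,0],[0,0,7,0,0,0],[0,0,8,0,0,0],[0,0,8,0,0,0]]'
```

```text
time_s: 34.72
tcp_pos: [0.5189, 0.0701, 0.1598]
eef_rot: [-179.8, 45.0, -92.3]
contact_force: [-0.5, 0.1, -1.7]
gripper_width: 0.0235
gripper_force: 30.0
time_s: 35.35
tcp_pos: [0.5189, 0.0754, 0.1533]
eef_rot: [-180.0, 45.0, -92.4]
contact_force: [-0.7, 0.0, -0.9]
gripper_width: 0.0234
gripper_force: 30.0
```

```bash
python3 -m pendant '[[0,0,1,0,0,0],[0,0,2,0,0,0],[0,0,3,0,0,0],[0,0,4,0,0,0],[0,0,4,0,0,0]]'; python3 -m pendant '[[0,0,1,0,0,0],[0,0,2,0,0,0],[0,0,2,0,0,0]]'
```

```text
time_s: 35.98
tcp_pos: [0.519, 0.0783, 0.1505]
eef_rot: [-179.9, 45.0, -92.4]
contact_force: [-0.3, 0.1, -1.0]
gripper_width: 0.0237
gripper_force: 30.0
time_s: 36.35
tcp_pos: [0.5191, 0.0793, 0.1495]
eef_rot: [-179.9, 44.9, -92.3]
contact_force: [-2.0, -3.0, 4.0]
gripper_width: 0.0237
gripper_force: 30.0
```

Contact. Release and back off.

```bash
python3 -m pendant '[[0,0,-0.5,0,0,0],[0,0,-0.5,0,0,0]]' - 8; python3 -m pendant '[[0,0,0,0,0,0],[0,0,0,0,0,0],[0,0,0,0,0,0],[0,0,-20,0,0,0],[0,0,-60,0,0,0],[0,0,-110,0,0,0],[0,0,-110,0,0,0],[0,0,-110,0,0,0],[-50,-2,-140,0,0,0],[-100,-2,-140,0,0.2,0],[-162,-3,-125,0,0.5,0],[-162,-3,-112,0,0.785,0],[-162,-3,-112,0,0.785,0],[-162,-3,-112,0,0.785,0],[-162,-3,-112,0,0.785,0],[-162,-3,-112,0,0.785,0]]' 60 && python3 - <<'E'
from cr import *
c,im=shot("wrist","w12.png")
u=int(round(proj(c,seat+.1*d)[0]))
for q in(0,.165,.19):print(q,proj(c,seat+q*d+(.012 if q<.19 else .0095)*n))
g=im[0:260].mean(2); col=g[:,u-3:u+4].mean(1); print([(i,int(col[i+1]-col[i-1])) for i in range(20,258) if abs(col[i+1]-col[i-1])>22])
for row in(90,130):
    x=g[row,u-40:u+40]; k=np.where(np.abs(np.diff(x))>14)[0]+u-40; print(row,u,k)
cx=sum(proj(c,seat+.08*d+.012*n+s*np.array([.012,0,0]))for s in(-1,1))/2;print(cx)
for a in(.09,0):print(delta(*second(along=a)))
E
```

```text
time_s: 36.6
tcp_pos: [0.5191, 0.0793, 0.1496]
eef_rot: [-179.9, 45.0, -92.4]
contact_force: [0.0, -1.4, 1.7]
gripper_width: 0.0239
gripper_force: 8.0
time_s: 38.6
tcp_pos: [0.5231, 0.1148, 0.3427]
eef_rot: [180.0, 0.0, -92.4]
contact_force: [0.3, -1.2, 1.0]
gripper_width: 0.0596
gripper_force: 0.0
0 [324.69386003  57.265074  ]
0.165 [325.29634731 161.77468827]
0.19 [325.39471428 183.42547267]
[(39, 23), (51, 29), (52, 29), (55, -25), (57, 23), (60, -31), (62, 47), (155, 28), (159, 23), (161, -66), (163, 34), (165, 28), (166, 25), (167, -27), (168, -23), (169, 27), (170, 23), (171, -25), (172, -25), (174, 25), (180, 24), (182, -32), (183, -34), (189, -67), (190, -85), (192, 50), (193, 28)]
90 325 [308 311 312 313 314 315 330 332 333 334 335 336 338 339 340 353 355]
130 325 [293 294 314 330 333 334 335 352 353]
[324.95801808 102.3563078 ]
(array([-41.9,   3.2, 133.6]), array([ 0.001,  0.786, -0.002]))
(array([ 21.8,   3.1, 197.2]), array([ 0.001,  0.786, -0.002]))
```

```bash
python3 -m pendant '[[-38,3,0,0,0.19,0],[-56,3,20,0,0.38,0],[-56,3,60,0,0.57,0],[-46,3,104,0,0.786,0],[-41,3,134,0,0.786,0],[-41,3,134,0,0.786,0],[-41,3,134,0,0.786,0],[-41,3,134,0,0.786,0],[-41,3,134,0,0.786,0]]' 55 && python3 - <<'E'
from cr import *
print(delta(*second()))
c,im=shot("wrist","w13.png")
g=im.astype(int)[195:260,295:355]; m=(g.min(2)>150).astype(np.uint8); print(np.where(m.sum(1)>10)[0][[0,-1]]+195,np.where(m.sum(0)>10)[0][[0,-1]]+295,[proj(c,seat+.19*d+s*.0095*n+t*.0095*np.array([1,0,0])).round(0) for s,t in((-1,-1),(1,1))])
E
```

```text
time_s: 39.78
tcp_pos: [0.5227, 0.1557, 0.2108]
eef_rot: [-179.8, -44.9, -92.6]
contact_force: [0.8, -0.5, -0.7]
gripper_width: 0.0547
gripper_force: 0.0
(array([-1.2,  0.8, 90.5]), array([-0.   ,  0.002, -0.004]))
[195 234] [309 336] [array([338., 241.]), array([310., 216.])]
```

```bash
python3 -m pendant '[[1,1,40,0,0,0],[1.5,1,70,0,0,0],[1.5,1,91,0,0,0],[1.5,1,91,0,0,0],[1.5,1,91,0,0,0]]' && python3 -m pendant '[[0,0,0,0,0,0],[0,0,0,0,0,0],[0,0,0,0,0,0],[0,0,0,0,0,0],[0,0,0,0,0,0],[0,0,0,0,0,0]]' 0 35 && python3 -m pendant '[[0,0,-20,0,0,0],[0,0,-60,0,0,0],[0,0,-110,0,0,0],[0,0,-110,0,0,0],[0,0,-110,0,0,0]]'; python3 - <<'E'
from cr import *
s=R.from_euler('xyz',[180,0,-79.5],degrees=True).as_matrix()
print(delta([.5095,-.2965,.38],s))
E
```

```text
time_s: 40.45
tcp_pos: [0.5191, 0.0911, 0.1468]
eef_rot: [-179.8, -45.0, -92.5]
contact_force: [0.9, 0.6, -0.1]
gripper_width: 0.0551
gripper_force: 0.0
time_s: 41.2
tcp_pos: [0.5186, 0.0904, 0.1461]
eef_rot: [-179.9, -45.0, -92.5]
contact_force: [-0.6, 1.8, 1.0]
gripper_width: 0.0238
gripper_force: 35.0
time_s: 41.82
tcp_pos: [0.5215, 0.1678, 0.2234]
eef_rot: [-180.0, -45.1, -92.5]
contact_force: [-0.6, 0.1, -1.1]
gripper_width: 0.0237
gripper_force: 35.0
(array([439. ,  -7.9, 218. ]), array([ 0.089, -0.783, -0.214]))
```

```bash
python3 -m pendant '[[40,0,-40,0,0,0],[90,0,-40,0.02,-0.18,-0.05],[135,-2,0,0.04,-0.36,-0.1],[180,-4,30,0.06,-0.54,-0.15],[225,-6,70,0.089,-0.783,-0.214],[270,-8,100,0.089,-0.783,-0.214],[320,-8,130,0.089,-0.783,-0.214],[365,-8,160,0.089,-0.783,-0.214],[410,-8,200,0.089,-0.783,-0.214],[439,-8,218,0.089,-0.783,-0.214],[439,-8,218,0.089,-0.783,-0.214],[439,-8,218,0.089,-0.783,-0.214],[439,-8,218,0.089,-0.783,-0.214]]'; python3 - <<'E'
from cr import *
c,im=shot("wrist","w14.png");s,im2=shot("side","s14.png");
st=r.get_state();print(st["tcp_pos"],st["gripper_width"])
f=np.array(st["tcp_pos"])-[0,0,.155]
for q in(c,s):print(proj(q,f))
im2=cv2.resize(im2[100:400,200:400],(400,600))
cv2.imwrite("pics/c14.png",np.hstack([cv2.resize(im[0:300,220:420],(400,600)),im2])[:,:,::-1])
E
```

```text
time_s: 43.45
tcp_pos: [0.5097, -0.2955, 0.3799]
eef_rot: [-180.0, 0.0, -79.5]
contact_force: [0.3, 1.0, -0.8]
gripper_width: 0.0239
gripper_force: 35.0
[ 0.50995096 -0.2954598   0.38030797] 0.023604628903026247
[322.40269979 190.16224873]
[295.78450953 212.99342801]
```

View pics/c14.png

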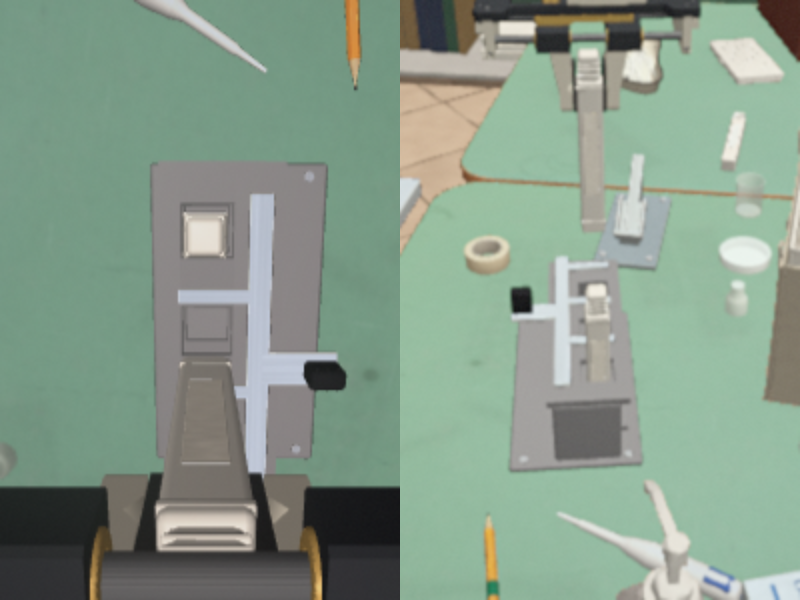

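Case A stands upright in its hole. The second case hangs vertically in the same relation to the tool as the first one did, so I use the same offset for hole B.

```bash
python3 -m pendant '[[1.7,0,50,0,0,0],[1.7,0,85,0,0,0],[1.7,0,105,0,0,0],[1.7,0,115,0,0,0],[1.7,0,125,0,0,0],[1.7,0,135,0,0,0],[1.7,0,145,0,0,0],[1.7,0,145,0,0,0]]'; python3 -m pendant '[[0,0,8,0,0,0],[0,0,16,0,0,0],[0,0,24,0,0,0],[0,0,32,0,0,0],[0,0,40,0,0,0],[0,0,40,0,0,0]]';python3 -m pendant '[[0,0,8,0,0,0],[0,0,16,0,0,0],[0,0,22,0,0,0],[0,0,26,0,0,0],[0,0,29,0,0,0],[0,0,29,0,0,0]]'
```

```text
time_s: 44.55
tcp_pos: [0.5099, -0.2978, 0.2345]
eef_rot: [180.0, 0.0, -79.5]
contact_force: [0.3, -0.2, -0.6]
gripper_width: 0.0238
gripper_force: 35.0
time_s: 45.3
tcp_pos: [0.51, -0.2978, 0.1945]
eef_rot: [180.0, 0.0, -79.5]
contact_force: [-0.4, -0.3, -1.5]
gripper_width: 0.0241
gripper_force: 35.0
time_s: 46.05
tcp_pos: [0.5104, -0.2979, 0.1662]
eef_rot: [-180.0, 0.0, -79.5]
contact_force: [-0.0, 0.9, -0.3]
gripper_width: 0.0236
gripper_force: 35.0
```

```bash
python3 -m pendant '[[0,0,1,0,0,0],[0,0,2,0,0,0],[0,0,3,0,0,0],[0,0,4,0,0,0],[0,0,5,0,0,0],[0,0,6,0,0,0],[0,0,6,0,0,0]]'
```

```text
time_s: 46.92
tcp_pos: [0.5105, -0.298, 0.1611]
eef_rot: [-179.9, -0.0, -79.5]
contact_force: [-2.4, 0.9, 4.8]
gripper_width: 0.0239
gripper_force: 35.0
```

```bash
python3 -m pendant '[[0,0,-1,0,0,0],[0,0,-1,0,0,0]]' - 5;  python3 -m pendant '[[0,0,0,0,0,0],[0,0,0,0,0,0],[0,0,0,0,0,0],[0,0,-50,0,0,0],[0,0,-100,0,0,0],[0,0,-150,0,0,0],[0,0,-190,0,0,0],[0,0,-190,0,0,0]]' 50; python3 cases.py; python3 - <<'E'
from h import *
s=R.from_euler('xyz',[180,0,-96.5],degrees=True).as_matrix()
print(delta([.6685,.3722,.12],s))
E
```

```text
time_s: 47.18
tcp_pos: [0.5104, -0.2979, 0.1612]
eef_rot: [-179.9, 0.0, -79.5]
contact_force: [-0.5, -0.5, -0.8]
gripper_width: 0.0238
gripper_force: 5.0
time_s: 48.18
tcp_pos: [0.5114, -0.2986, 0.3554]
eef_rot: [-179.6, -0.2, -79.5]
contact_force: [-0.6, 0.5, -0.1]
gripper_width: 0.05
gripper_force: 0.0
centre [0.6639 0.3326] L 0.19 yaw -5.8 grip [0.6679 0.3724]
(array([-630.5, -276.4,  233.3]), array([-0.004, -0.001,  0.297]))
```

```bash
python3 -m pendant '[[-50,-22,0,0,0,0],[-105,-46,0,0,0,0],[-160,-70,0,0,0,0.1],[-215,-95,0,0,0,0.2],[-270,-119,0,0,0,0.297],[-325,-143,0,0,0,0.297],[-380,-167,0,0,0,0.297],[-435,-191,0,0,0,0.297],[-490,-215,20,0,0,0.297],[-545,-240,30,0,0,0.297],[-600,-264,40,0,0,0.297],[-630,-277,53,0,0,0.297],[-630,-277,53,0,0,0.297],[-630,-277,53,0,0,0.297]]' 50; python3 - <<'E'
from h import *
c,im=shot("wrist","w15.png");t,im2=shot("top","t15.png");s,im3=shot("side","s15.png")
a=cv2.resize(im,(480,300)); b=cv2.resize(im3[60:210,350:490],(320,300)); e=cv2.resize(im2[50:200,100:300],(400,300))
pan=np.zeros((600,800,3),np.uint8);pan[:300,:480]=a;pan[:300,480:]=b;pan[300:,:400]=e
cv2.imwrite("pics/c15.png",pan[:,:,::-1])
E
python3 wc.py
```

```text
time_s: 49.98
tcp_pos: [0.6676, 0.3715, 0.2976]
eef_rot: [180.0, -0.1, -96.5]
contact_force: [-0.0, -0.4, 0.7]
gripper_width: 0.0499
gripper_force: 0.0
[ 314   63   19  143 2360]
yaw -5.961081850188818 x at tcp y 0.667393789398277 tcp [0.66801979 0.37091394 0.29976872] -96.57615039991168 foot y 0.24083110177195932
```

View pics/c15.png

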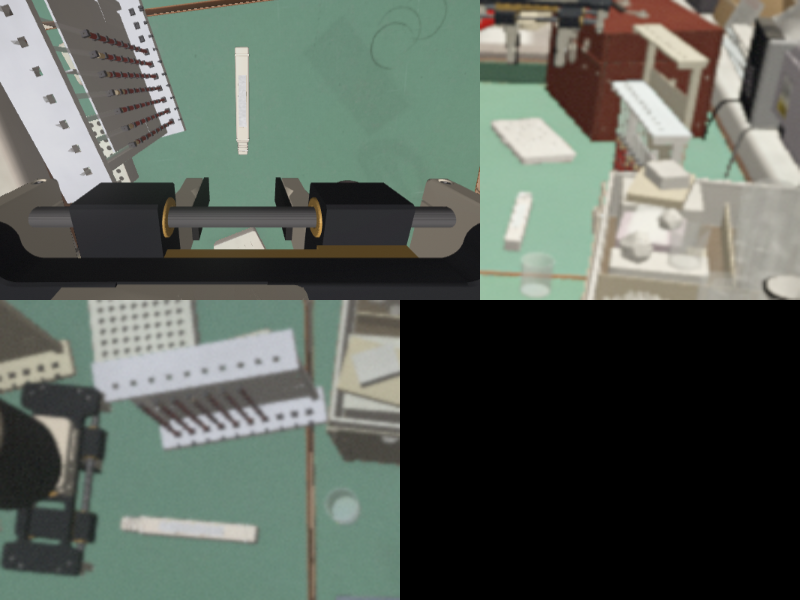

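The last case lies flat at wrist-panel (242,100). The rack stands at its +x side, with the nearest edge at x≈0.78. The gripper body will reach about x=0.765, so I grip 16 mm nearer the foot and go down with force checks.

```bash
python3 -m pendant '[[16,0.6,50,0,0,0],[16,0.6,100,0,0,0],[16,0.6,150,0,0,0],[16,0.6,178,0,0,0],[16,0.6,178,0,0,0],[16,0.6,178,0,0,0]]' 50; python3 wc.py
```

```text
time_s: 50.92
tcp_pos: [0.6666, 0.3564, 0.1229]
eef_rot: [-179.8, 0.1, -96.5]
contact_force: [-0.3, 0.8, 0.5]
gripper_width: 0.0501
gripper_force: 0.0
[ 307   51   33  224 6353]
yaw -5.770975117974567 x at tcp y 0.6654512692326234 tcp [0.66674546 0.35666196 0.12334453] -96.51676327904266 foot y 0.24035720133439792
```

```bash
python3 -m pendant '[[0,1,20,0,0,-0.01],[0,1,40,0,0,-0.01],[0,1,55,0,0,-0.01],[0,1,70,0,0,-0.01]]'; python3 -m pendant '[[0,0,10,0,0,0],[0,0,20,0,0,0],[0,0,28,0,0,0],[0,0,30,0,0,0],[0,0,30,0,0,0]]'
```

```text
time_s: 51.48
tcp_pos: [0.6645, 0.3562, 0.0491]
eef_rot: [-180.0, -0.0, -95.9]
contact_force: [-0.3, 0.3, -0.2]
gripper_width: 0.0499
gripper_force: 0.0
time_s: 52.1
tcp_pos: [0.6648, 0.3564, 0.0208]
eef_rot: [-179.9, 0.0, -95.9]
contact_force: [1.2, -0.4, 0.7]
gripper_width: 0.0502
gripper_force: 0.0
```

```bash
python3 -m pendant '[[0,0,0,0,0,0],[0,0,0,0,0,0],[0,0,0,0,0,0],[0,0,0,0,0,0],[0,0,0,0,0,0],[0,0,0,0,0,0],[0,0,-40,0,0,0],[0,0,-100,0,0,0],[0,0,-160,0,0,0],[0,0,-220,0,0,0],[0,0,-280,0,0,0],[0,0,-280,0,0,0]]' 0 30; python3 - <<'E'
from cr import *
print(delta(*first(g=.1165,up=.06,along=.02,dz=.12)))
E
```

```text
time_s: 53.6
tcp_pos: [0.6662, 0.3571, 0.3077]
eef_rot: [-179.5, 0.4, -95.9]
contact_force: [0.0, -1.0, -1.3]
gripper_width: 0.0241
gripper_force: 30.0
(array([3.423e+02, 1.148e+02, 3.000e-01]), array([-0.033, -0.778, -0.056]))
```

```bash
python3 -m pendant '[[50,50,-20,-0.01,-0.18,-0.02],[100,100,-20,-0.02,-0.36,-0.03],[150,115,-15,-0.03,-0.54,-0.05],[200,115,-10,-0.033,-0.778,-0.056],[260,115,0,-0.033,-0.778,-0.056],[320,115,0,-0.033,-0.778,-0.056],[342,115,0,-0.033,-0.778,-0.056],[342,115,0,-0.033,-0.778,-0.056],[342,115,0,-0.033,-0.778,-0.056],[342,115,0,-0.033,-0.778,-0.056]]' && python3 - <<'E'
from cr import *
print(r.get_state()["gripper_width"])
print(delta(*first(g=.1165,up=.06,along=.02)),delta(*first(g=.1165,up=.012,along=.014)))
c,im=shot("wrist","w16.png")
g=im[0:260].mean(2)
for row in(40,120,200):
    x=g[row,270:380];k=np.where(np.abs(np.diff(x))>14)[0]+270;print(row,k)
E
```

```text
time_s: 54.85
tcp_pos: [0.5145, 0.0291, 0.3004]
eef_rot: [179.3, 44.6, -92.7]
contact_force: [-0.3, -0.6, -0.7]
gripper_width: 0.024
gripper_force: 30.0
0.024047750869587235
(array([82.1, -3.2, 82.5]), array([ 0.007, -0.006, -0.005])) (array([ 87.8,  -3.5, 130.5]), array([ 0.007, -0.006, -0.005]))
40 [291 350 351 354 356]
120 [295 296 347 348 349]
200 [297 298 336 337 346 347]
```

```bash
python3 -m pendant '[[40,-3,40,0.007,-0.006,-0.005],[82,-3,83,0.007,-0.006,-0.005],[85,-3,100,0.007,-0.006,-0.005],[88,-3,115,0.007,-0.006,-0.005],[88,-3,125,0.007,-0.006,-0.005],[88,-3,130,0.007,-0.006,-0.005],[88,-3,130,0.007,-0.006,-0.005]]' && python3 -m pendant '[[0,0,3,0,0,0],[0,0,5,0,0,0],[0,0,7,0,0,0],[0,0,8,0,0,0],[0,0,8,0,0,0]]'
```

```text
time_s: 55.78
tcp_pos: [0.5178, 0.0568, 0.1469]
eef_rot: [-179.9, 45.0, -92.3]
contact_force: [0.0, -0.2, -1.4]
gripper_width: 0.0234
gripper_force: 30.0
time_s: 56.4
tcp_pos: [0.5178, 0.0623, 0.1403]
eef_rot: [-180.0, 45.0, -92.4]
contact_force: [-0.2, -0.2, -1.0]
gripper_width: 0.0238
gripper_force: 30.0
```

```bash
python3 -m pendant '[[0,0,2,0,0,0],[0,0,3,0,0,0],[0,0,4,0,0,0],[0,0,5,0,0,0],[0,0,5,0,0,0]]'; python3 -m pendant '[[0,0,1,0,0,0],[0,0,2,0,0,0],[0,0,2,0,0,0]]';
```

```text
time_s: 57.02
tcp_pos: [0.5179, 0.0658, 0.1368]
eef_rot: [-180.0, 45.0, -92.4]
contact_force: [-0.9, -0.2, -0.6]
gripper_width: 0.0238
gripper_force: 30.0
time_s: 57.4
tcp_pos: [0.518, 0.0667, 0.1359]
eef_rot: [-179.9, 44.9, -92.3]
contact_force: [-2.6, -3.8, 5.0]
gripper_width: 0.0236
gripper_force: 30.0
```

```bash
python3 -m pendant '[[0,0,-0.5,0,0,0],[0,0,-0.5,0,0,0]]' - 8; python3 -m pendant '[[0,0,0,0,0,0],[0,0,0,0,0,0],[0,0,0,0,0,0],[0,0,-20,0,0,0],[0,0,-60,0,0,0],[0,0,-110,0,0,0],[0,0,-110,0,0,0],[0,0,-110,0,0,0],[-50,-2,-140,0,0,0],[-110,-2,-140,0,0.2,0],[-180,-3,-125,0,0.5,0],[-180,-3,-112,0,0.785,0],[-180,-3,-112,0,0.785,0],[-180,-3,-112,0,0.785,0],[-180,-3,-112,0,0.785,0],[-180,-3,-112,0,0.785,0]]' 60 && python3 - <<'E'
from cr import *
c,im=shot("wrist","w17.png")
u=int(round(proj(c,seat+.1*d)[0]))
for q in(0,.165,.19):print(q,proj(c,seat+q*d+(.012 if q<.19 else .0095)*n))
g=im[0:260].mean(2); col=g[:,u-3:u+4].mean(1); print([(i,int(col[i+1]-col[i-1])) for i in range(20,258) if abs(col[i+1]-col[i-1])>30])
for a in(.09,0):print(delta(*second(along=a)))
E
```

```text
time_s: 57.65
tcp_pos: [0.5181, 0.0668, 0.136]
eef_rot: [-180.0, 45.0, -92.4]
contact_force: [-0.6, -2.5, 3.4]
gripper_width: 0.0242
gripper_force: 8.0
time_s: 59.65
tcp_pos: [0.5226, 0.1151, 0.3417]
eef_rot: [180.0, 0.0, -92.4]
contact_force: [0.4, -0.2, 0.4]
gripper_width: 0.0601
gripper_force: 0.0
0 [324.26084448  56.89833135]
0.165 [324.78028001 161.67091385]
0.19 [324.86524054 183.39227122]
[(50, 37), (51, 39), (55, -42), (57, 44), (80, 37), (155, 37), (161, -62), (163, 31), (166, 38), (168, -37), (170, 39), (182, -34), (183, -34), (189, -67), (190, -85), (192, 50)]
(array([-41.6,   2.7, 132.6]), array([ 0.001,  0.786, -0.002]))
(array([ 22.1,   2.6, 196.2]), array([ 0.001,  0.786, -0.002]))
```

Seated exactly as before.

```bash
python3 -m pendant '[[-38,3,0,0,0.19,0],[-56,3,20,0,0.38,0],[-56,3,60,0,0.57,0],[-46,3,104,0,0.786,0],[-41,3,133,0,0.786,0],[-41,3,133,0,0.786,0],[-41,3,133,0,0.786,0],[-41,3,133,0,0.786,0],[-41,3,133,0,0.786,0]]' 55 && python3 - <<'E'
from cr import *
print(delta(*second()))
c,im=shot("wrist","w18.png")
g=im.astype(int)[195:260,295:355]; m=(g.min(2)>150).astype(np.uint8); print(np.where(m.sum(1)>10)[0][[0,-1]]+195,np.where(m.sum(0)>10)[0][[0,-1]]+295,[proj(c,seat+.19*d+s*.0095*n+t*.0095*np.array([1,0,0])).round(0) for s,t in((-1,-1),(1,1))])
E
```

```text
time_s: 60.82
tcp_pos: [0.5221, 0.156, 0.2108]
eef_rot: [-179.8, -44.9, -92.6]
contact_force: [-0.1, -0.6, -0.6]
gripper_width: 0.0548
gripper_force: 0.0
(array([-1. ,  0.3, 90.7]), array([-0.   ,  0.002, -0.003]))
[195 234] [308 336] [array([337., 240.]), array([309., 216.])]
```

```bash
python3 -m pendant '[[1,0.5,40,0,0,0],[1.5,0.5,70,0,0,0],[1.5,0.5,91,0,0,0],[1.5,0.5,91,0,0,0],[1.5,0.5,91,0,0,0]]' && python3 -m pendant '[[0,0,0,0,0,0],[0,0,0,0,0,0],[0,0,0,0,0,0],[0,0,0,0,0,0],[0,0,0,0,0,0],[0,0,0,0,0,0]]' 0 35 && python3 -m pendant '[[0,0,-20,0,0,0],[0,0,-60,0,0,0],[0,0,-110,0,0,0],[0,0,-110,0,0,0],[0,0,-110,0,0,0]]'; python3 - <<'E'
from cr import *
s=R.from_euler('xyz',[180,0,-79.5],degrees=True).as_matrix()
print(delta([.4975,-.2305,.38],s))
E
```

```text
time_s: 61.5
tcp_pos: [0.5191, 0.0913, 0.1469]
eef_rot: [-179.9, -45.0, -92.5]
contact_force: [1.1, -0.7, 0.6]
gripper_width: 0.0549
gripper_force: 0.0
time_s: 62.25
tcp_pos: [0.5186, 0.0907, 0.1461]
eef_rot: [-180.0, -45.0, -92.5]
contact_force: [-0.2, 0.8, 1.6]
gripper_width: 0.0238
gripper_force: 35.0
time_s: 62.88
tcp_pos: [0.5214, 0.1681, 0.2234]
eef_rot: [180.0, -45.1, -92.4]
contact_force: [-0.3, -0.3, -1.0]
gripper_width: 0.0237
gripper_force: 35.0
(array([392.9,   7. , 171.9]), array([ 0.089, -0.783, -0.214]))
```

```bash
python3 -m pendant '[[40,0,-40,0,0,0],[90,0,-40,0.02,-0.18,-0.05],[135,2,0,0.04,-0.36,-0.1],[180,4,30,0.06,-0.54,-0.15],[225,5,60,0.089,-0.783,-0.214],[270,6,90,0.089,-0.783,-0.214],[320,7,120,0.089,-0.783,-0.214],[365,7,150,0.089,-0.783,-0.214],[393,7,172,0.089,-0.783,-0.214],[393,7,172,0.089,-0.783,-0.214],[393,7,172,0.089,-0.783,-0.214],[393,7,172,0.089,-0.783,-0.214]]'; python3 - <<'E'
from cr import *
c,im=shot("wrist","w19.png");st=r.get_state()
print(delta([.4974,-.2307,.235]),st["gripper_width"])
def edges(im):
    g=im[0:230].mean(2); return [(row,np.where(np.abs(np.diff(g[row,300:350]))>12)[0]+300) for row in(186,195)], [i for i in range(150,200) if abs(g[i+1,318:330].mean()-g[i-1,318:330].mean())>15]
print(edges(im)); print(edges(cv2.imread("pics/w14.png")))
E
```

```text
time_s: 64.38
tcp_pos: [0.4976, -0.2297, 0.3798]
eef_rot: [-180.0, 0.0, -79.4]
contact_force: [0.6, -0.2, -0.2]
gripper_width: 0.0236
gripper_force: 35.0
(array([  1.1,   0.6, 145. ]), array([0., 0., 0.])) 0.023767195124253494
([(186, array([335, 342])), (195, array([313, 314, 336, 337]))], [151, 152, 153, 169, 171, 176, 177, 178, 179, 181])
([(186, array([335, 342, 343])), (195, array([330, 336, 337]))], [150, 151, 152, 154, 168, 169, 170, 175, 176, 177, 180, 182, 188])
```

Same hang as before, so I insert it into hole C.

```bash
python3 -m pendant '[[1.5,0.5,50,0,0,0],[1.5,0.5,85,0,0,0],[1.5,0.5,105,0,0,0],[1.5,0.5,115,0,0,0],[1.5,0.5,125,0,0,0],[1.5,0.5,135,0,0,0],[1.5,0.5,145,0,0,0],[1.5,0.5,145,0,0,0]]'; python3 -m pendant '[[0,0,8,0,0,0],[0,0,16,0,0,0],[0,0,24,0,0,0],[0,0,32,0,0,0],[0,0,40,0,0,0],[0,0,40,0,0,0]]';python3 -m pendant '[[0,0,8,0,0,0],[0,0,16,0,0,0],[0,0,22,0,0,0],[0,0,26,0,0,0],[0,0,29,0,0,0],[0,0,29,0,0,0]]'; python3 -m pendant '[[0,0,1,0,0,0],[0,0,2,0,0,0],[0,0,3,0,0,0],[0,0,4,0,0,0],[0,0,5,0,0,0],[0,0,6,0,0,0],[0,0,6,0,0,0]]'
```

```text
time_s: 65.42
tcp_pos: [0.4972, -0.2319, 0.2346]
eef_rot: [180.0, 0.0, -79.5]
contact_force: [0.7, 0.2, -0.9]
gripper_width: 0.0237
gripper_force: 35.0
time_s: 66.18
tcp_pos: [0.4974, -0.2317, 0.1946]
eef_rot: [180.0, 0.0, -79.5]
contact_force: [0.2, 0.3, -1.6]
gripper_width: 0.024
gripper_force: 35.0
time_s: 66.92
tcp_pos: [0.4975, -0.2318, 0.166]
eef_rot: [-180.0, 0.0, -79.5]
contact_force: [-0.3, 2.8, -2.0]
gripper_width: 0.0239
gripper_force: 35.0
time_s: 67.8
tcp_pos: [0.4979, -0.232, 0.1612]
eef_rot: [-179.9, -0.0, -79.5]
contact_force: [-2.4, 5.1, 7.9]
gripper_width: 0.0238
gripper_force: 35.0
```

```bash
python3 -m pendant '[[0,0,-1,0,0,0],[0,0,-1,0,0,0]]' - 5;  python3 -m pendant '[[0,0,0,0,0,0],[0,0,0,0,0,0],[0,0,0,0,0,0],[0,0,-50,0,0,0],[0,0,-100,0,0,0],[0,0,-150,0,0,0],[0,0,-170,0,0,0],[0,0,-170,0,0,0]]' 50; python3 - <<'E'
from h import *
s=R.from_euler('xyz',[180,0,-169.5],degrees=True).as_matrix()
print(delta([.425,-.284,.33],s))
E
```

```text
time_s: 68.05
tcp_pos: [0.4978, -0.2322, 0.1613]
eef_rot: [-180.0, -0.0, -79.5]
contact_force: [0.2, 0.8, -0.4]
gripper_width: 0.0239
gripper_force: 5.0
time_s: 69.05
tcp_pos: [0.4983, -0.2321, 0.3332]
eef_rot: [-179.8, -0.1, -79.5]
contact_force: [0.2, 0.0, -1.3]
gripper_width: 0.0498
gripper_force: 0.0
(array([37.6, 81.5,  2.9]), array([-0.004,  0.002,  1.571]))
```

```bash
python3 -m pendant '[[38,81,0,0,0,1.571],[38,81,0,0,0,1.571],[38,81,0,0,0,1.571],[38,81,0,0,0,1.571],[38,81,0,0,0,1.571],[38,81,0,0,0,1.571],[38,81,0,0,0,1.571],[38,81,0,0,0,1.571],[38,81,0,0,0,1.571],[38,81,0,0,0,1.571],[38,81,0,0,0,1.571]]' 40; python3 - <<'E'
from h import *
c,im=shot("wrist","w20.png");st=r.get_state();print(st["joints"])
m=((im[110:260,280:370].max(2)<50)*255).astype(np.uint8)
n,l,s,ce=cv2.connectedComponentsWithStats(m)
for i in range(1,n):
    x,y,w,h,a=s[i]
    if 80<a<900:
        x+=280;y+=110;print(x,y,w,h,a,ray(c,(x+w/2-.5,y+h/2),.1315))
print(delta([.425,-.284,.122]))
E
```

```text
time_s: 70.42
tcp_pos: [0.4247, -0.284, 0.3306]
eef_rot: [180.0, -0.0, -169.4]
contact_force: [0.2, -0.4, 0.3]
gripper_width: 0.0397
gripper_force: 0.0
[-1.17435078e+01  2.22952975e+00 -1.15007493e+01 -2.54234695e-02
 -7.62824717e+01 -6.76723356e+01]
316 166 13 24 225 [ 0.42296103 -0.2849257   0.1315    ]
280 237 8 23 163 [ 0.51748942 -0.31470055  0.1315    ]
358 237 12 23 222 [ 0.4996711  -0.21942454  0.1315    ]
(array([-3.000e-01, -1.000e-01,  2.088e+02]), array([0., 0., 0.]))
```

Knob confirmed at (0.423, −0.285). I pinch it and slide it to the locked stop.

```bash
python3 -m pendant '[[0,0,60,0,0,0],[0,0,120,0,0,0],[0,0,170,0,0,0],[0,0,195,0,0,0],[0,0,208,0,0,0],[0,0,208,0,0,0],[0,0,208,0,0,0]]' && python3 -m pendant '[[0,0,0,0,0,0],[0,0,0,0,0,0],[0,0,0,0,0,0],[0,0,0,0,0,0],[0,0,0,0,0,0],[0,0,0,0,0,0]]' 0 25; python3 -m pendant '[[0,-5,0,0,0,0],[0,-10,0,0,0,0],[0,-15,0,0,0,0],[0,-19,0,0,0,0],[0,-22,0,0,0,0],[0,-22,0,0,0,0]]'
```

```text
time_s: 71.35
tcp_pos: [0.4259, -0.2843, 0.1244]
eef_rot: [-180.0, 0.1, -169.5]
contact_force: [-0.3, -0.3, -0.5]
gripper_width: 0.04
gripper_force: 0.0
time_s: 72.1
tcp_pos: [0.4252, -0.2842, 0.1236]
eef_rot: [-180.0, 0.1, -169.5]
contact_force: [-1.5, -1.1, 4.5]
gripper_width: 0.0143
gripper_force: 25.0
time_s: 72.85
tcp_pos: [0.4292, -0.306, 0.1236]
eef_rot: [-180.0, 0.0, -169.5]
contact_force: [-0.1, -0.9, 4.7]
gripper_width: 0.0138
gripper_force: 25.0
```

```bash
python3 -m pendant '[[0,-1,0,0,0,0],[0,-2,0,0,0,0],[0,-3,0,0,0,0],[0,-4,0,0,0,0],[0,-5,0,0,0,0],[0,-5,0,0,0,0]]';python3 -m pendant '[[0,-1,0,0,0,0],[0,-2,0,0,0,0],[0,-3,0,0,0,0],[0,-3,0,0,0,0]]'
```

```text
time_s: 73.6
tcp_pos: [0.4299, -0.31, 0.1235]
eef_rot: [179.9, 0.0, -169.5]
contact_force: [-2.2, 6.0, 9.0]
gripper_width: 0.0139
gripper_force: 25.0
time_s: 74.1
tcp_pos: [0.4298, -0.3103, 0.1234]
eef_rot: [179.7, 0.0, -169.5]
contact_force: [-3.0, 24.3, 17.0]
gripper_width: 0.0138
gripper_force: 25.0
```

```bash
python3 -m pendant '[[0,2,0,0,0,0],[0,2,0,0,0,0]]' - 4; python3 -m pendant '[[0,0,0,0,0,0],[0,0,0,0,0,0],[0,0,0,0,0,0],[0,0,-50,0,0,0],[0,0,-100,0,0,0],[0,0,-160,0,0,0],[0,0,-208,0,0,0],[0,0,-208,0,0,0],[-60,0,-208,0,0,0],[-110,0,-208,0,0,0],[-110,0,-208,0,0,0],[-110,0,-208,0,0,0]]' 45; python3 - <<'E'
from h import *
c,im=shot("wrist","w21.png")
# knob
for z,lab in((.1315,'knob'),):
    m=((im[60:200,270:370].max(2)<50)*255).astype(np.uint8); n,l,s,ce=cv2.connectedComponentsWithStats(m)
    for i in range(1,n):
        x,y,w,h,a=s[i]
        if 60<a<900: print(lab,a,ray(c,(x+270+w/2-.5,y+60+h/2),.1315))
m=((im.min(2)>190)*255).astype(np.uint8); m[270:]=0
n,l,s,ce=cv2.connectedComponentsWithStats(m)
Y=np.radians(10.5);ex=np.array([np.cos(Y),np.sin(Y)]);ey=np.array([-np.sin(Y),np.cos(Y)])
for i in range(1,n):
    if 100<s[i,4]<3000:
        x,y,w,h,a=s[i]; p=ray(c,(x+w/2-.5,y+h/2-.5),.198)[:2]; q=p-[.5083,-.2955]; print("white",s[i],p.round(4),(q@ex).round(4),(q@ey).round(4))
E
```

```text
time_s: 74.35
tcp_pos: [0.4298, -0.3102, 0.1231]
eef_rot: [179.9, 0.0, -169.5]
contact_force: [-1.5, 8.2, 5.3]
gripper_width: 0.0143
gripper_force: 4.0
time_s: 75.85
tcp_pos: [0.5378, -0.2914, 0.3299]
eef_rot: [179.9, -0.1, -169.5]
contact_force: [-0.8, 0.2, -0.0]
gripper_width: 0.0451
gripper_force: 0.0
knob 209 [ 0.4322569  -0.30995005  0.1315    ]
white [  0   0  34  83 947] [ 0.4554 -0.5542] -0.0992 -0.2447
white [145 112  53 102 613] [ 0.5313 -0.4296] -0.0018 -0.136
white [240 159  17  17 267] [ 0.5228 -0.3619] 0.0022 -0.0679
white [312 159  17  17 271] [ 0.5111 -0.2987] 0.0022 -0.0037
white [387 158  18  17 266] [ 0.4979 -0.2326] 0.0013 0.0637
white [103 226  30  23 175] [ 0.6132 -0.477 ] 0.0701 -0.1976
```

```bash
python3 -c "
from plant import r
print(r.close_job())"
```

```text
the job is handed in; nothing more can be done
None
```

The job is handed in: all three cases measured cap-up and in line in their holes, and the lock knob was slid to its locked stop (26 mm of travel, stopped by force). Hand-in returned no verdict.

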